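# Charge the empty mortar with acorns

## Task

Take the steel cup of acorns from under the glass shelf and pour all six acorns into the empty mortar, the one without a pestle, by tipping the cup over it. Then stand the empty cup upright, wholly on the cork mat under the shelf again, leaving the mortar on its foot and the used mortar and the bottle where they are.

Things in the scene. Friction and masses are not known exactly. Their poses are not given: they have to be found in the camera images.
- cup_mid (a point): Round steel cup, mouth up, on the cork mat under the shelf's front edge; holds the six acorns (filled to some 30 mm below the rim). 75 mm tall; foot 48 mm across, widening to a straight 64 mm band from 47 mm up to the rim, where it is gripped; wall 3 mm; about 0.12 kg empty. Point: on its axis, half-way up (37.5 mm above its underside); z points out of the mouth.
- mortar_mid (a point): The empty white porcelain mortar (no pestle in it), left or right of the shelf: a loose round bowl 75 mm tall, 136 mm across the rim outside, 122 mm inside, foot 84 mm, inner floor 9 mm up, about 0.8 kg. Point: on its axis half-way up (37.5 mm above the bench); z up.
- shelf: Fixed glass shelf. Origin: on the bench, centre of the cork mat (140 mm in x, 160 in y, 4 thick); x from the open front (robot side) to the back. Glass 240 mm wide (y), from x = 5 to 155 mm, underside 188, top 208 mm up, goods on its back half to 300 mm. Legs only at x = 140, y = +-110 mm. It bars a gripper coming straight down on the cup: reach in tilted, from the front.
- used_mortar_mid (a point): The other mortar, a bystander: the same porcelain bowl but with a pestle standing slantwise in it, up to about 120 mm above the bench. This point is on the bowl's axis 37.5 mm above the bench. Loose; to be left alone.
- bottle_mid (a point): White plastic bottle, a bystander, diameter 66 mm, 170 mm tall, standing loose on the bench; point at its middle, 85 mm up.
- acorn0_mid (a point): One of the six brown acorns in the cup, 24 mm long, 21 mm thick, about 11 g, smooth and free to roll and slide. Point at its centre; x along its length.
- acorn1_mid (a point): One of the six brown acorns in the cup, 24 mm long, 21 mm thick, about 11 g, smooth and free to roll and slide. Point at its centre; x along its length.
- acorn2_mid (a point): One of the six brown acorns in the cup, 24 mm long, 21 mm thick, about 11 g, smooth and free to roll and slide. Point at its centre; x along its length.
- acorn3_mid (a point): One of the six brown acorns in the cup, 24 mm long, 21 mm thick, about 11 g, smooth and free to roll and slide. Point at its centre; x along its length.
- acorn4_mid (a point): One of the six brown acorns in the cup, 24 mm long, 21 mm thick, about 11 g, smooth and free to roll and slide. Point at its centre; x along its length.
- acorn5_mid (a point): One of the six brown acorns in the cup, 24 mm long, 21 mm thick, about 11 g, smooth and free to roll and slide. Point at its centre; x along its length.
Things that resemble listed ones, but are neither listed nor needed, are in the scene too. Leave any orange look-alike of the part that bears cup_mid alone.

How it is judged:
By the outcome, as a careful person would: the job done as asked, in the order asked, and still so for the second after the job is handed in, with the robot touching nothing.
It also fails if it takes over 58 s, if anything falls off the work surface, if the arm or the gripper's body presses on something with over 40 N, if the wrist force passes 120 N, or if a joint passes its speed limit or range.

## Robot

A 7-joint arm with a two-finger parallel gripper is mounted at the origin on the work surface. World frame = base frame: x ahead of the robot, y to its left, z up, the work surface at z = 0. Lengths are in m, angles in rad, forces in N, time in s.
With the tool pointing down it reaches from about 0.35 to 0.9 m from the base axis. Payload 8.1 kg.
Tool frame: the origin (TCP) lies at the very end of the fingers, on their centre line; the grasp point (between the pads) lies 19 mm behind it (arm.tcp_to_grasp is the z of the grasp point in the tool frame, in m); z points along the fingers, y is the line along which they close (so a half turn about z gives the same grasp; the last joint's range is limited). The gripper opens to 92 mm and grips with 3 to 60 N. Pads are 19 mm wide; open, the fingers measure 130 mm over their backs; the gripper's body (75 mm by 190 mm) begins 47 mm behind the grasp point.
Start: joints at [-1.45, 0.434, 0.025, 1.573, -0.012, 1.134, -0.075], TCP at [0.139, 0.609, 0.227] pointing down, gripper open.
Joint ranges: [-2.62, 2.62], [-0.44, 2.09], [-1.27, 1.32], [0.08, 2.57], [-1.32, 4.46], [0.12, 2], [-2.74, 2.74]. Speed limits (rad/s): [2.22, 2.22, 3.01, 3.01, 3.14, 3.14, 3.14].

## Interface

Orientations are given as a rotation vector (axis times angle).
In Python, from cell import readout, vision, sign_off, arm gives the robot as it stands. The module is installed in compiled form; this text tells all that it offers.
- The arm moves only by the shell command python3 -m creep 'ROWS' [FORCE]. ROWS is JSON, a list of rows, each a list of 5 numbers: the shift along the tool's x, y, z in units of 4 cm (1.0 is 4 cm), then the turn about the tool's z in units of 4 degrees (1.0 is 4 degrees), then the opening, from 0 (shut) to 1 (fully open). A call has 1 to 12 rows; each row shifts and turns the commanded pose from where the row before left it, along the tool's axes as they then stand; what a row does not reach is not made up. A row lasts 1/8 s, in which the tool goes at most 62.5 mm and 10.7 degrees, less where a joint would pass 70% of its speed; a pose out of reach is approached as far as the arm can. A call with a number of a shift or a turn outside -1 to 1 is refused whole. A call with a gripper value outside its range is refused whole. The fingers move at their own pace and stop on an object; FORCE is the grip in N (left out, the last holds). Time passes only in rows, so rows that do not move let the fingers close. It gives the time, the measured TCP pose, the force, the opening and the grip force at its end, in the units of the state.
- readout.observe(): the state, without advancing time (a new reading comes with each control period).
- vision.get_image(name): name is "scene" or "top" or "wrist"; returns a dict with "pixels" (384x512x3 uint8, blue, green, red), "z_map" (384x512 float32, m along the optical axis (not along the pixel's ray), 0 where there is no reading), "camera_matrix" (3x3 intrinsics, pixels), "position" and "rotation" of the camera in the world. Camera axes: x right, y up, looking along -z (the intrinsics and any distortion apply to the point x, -y, -z); pixel columns grow to the right and rows downward; lengths in m; the calibration is good to about 2 mm. A picture is of the moment at which its call begins.
- sign_off(): hands the job in; it is judged then, once.
The state is a dict: "clock": time; "joints": joint angles; "dq": joint speeds; "joint_efforts": joint torques, N m; "position": TCP position; "ee_rot": TCP orientation; "force": force on the tool from outside, world axes, zero at the start; "ft_torque": the same for the moment, N m; "width": opening from 0.0 (shut) to 1.0 (fully open); "gripper_force": force on a finger pad.
Only numpy, scipy, OpenCV 4.12 (cv2) and the standard library are available. Lean on these libraries where they do the work, as an engineer would, in place of code of your own. Each camera call takes 0.05 s, during which the arm holds its last target. There are 200 camera calls.

## Working session

There is one attempt and no reset: what is moved stays moved. The work goes in short steps, Python scripts to look and compute and a shell command to move; the robot and the scene stay as the last step left them, time stands still between calls to the robot, and variables do not carry over. Pictures are saved under pics/ and viewed, at most 10 in all, crops included, and the job is handed in when it is done.

```bash
mkdir -p pics; cat > h.py <<'E'
import numpy as np, cv2
from cell import readout, vision, arm
from scipy.spatial.transform import Rotation as R
def grab(n,save=None):
    d=vision.get_image(n)
    if save: cv2.imwrite('pics/'+save,d['pixels'])
    return d
def cloud(d):
    K=np.array(d['camera_matrix']);z=d['z_map'];v,u=np.indices(z.shape)
    p=np.stack([(u-K[0,2])/K[0,0]*z,-(v-K[1,2])/K[1,1]*z,-z],-1)
    r=np.array(d['rotation']); r=r if r.shape==(3,3) else R.from_rotvec(r).as_matrix()
    return p@r.T+np.array(d['position'])
E
python3 - <<'E'
from h import *
s=readout.observe()
for k,v in s.items(): print(k,np.round(v,3))
print(arm,[a for a in dir(arm) if a[0]!='_'],arm.tcp_to_grasp)
print(R.from_rotvec(s['ee_rot']).as_matrix().round(3))
a=grab('scene','s0.png');b=grab('top','t0.png')
np.savez('d0.npz',s=cloud(a),t=cloud(b),sp=a['pixels'],tp=b['pixels'])
for d in(a,b):print(d['position'],d['rotation'],d['camera_matrix'])
E
```

```text
clock 0.0
joints [-1.45   0.435  0.025  1.574 -0.012  1.134 -0.075]
dq [-0.001 -0.    -0.001  0.     0.002 -0.002 -0.001]
joint_efforts [-0.0000e+00 -6.6785e+01  9.8500e-01 -3.1447e+01 -6.1000e-02  4.2000e-02
  0.0000e+00]
position [0.139 0.609 0.226]
ee_rot [-3.510e-01 -3.122e+00  2.000e-03]
force [ 0.752 -0.433  0.364]
ft_torque [-0.059  0.019  0.011]
gripper_force 0.0
width 0.998
<Robot object at 0x7f7fb8fb81a0> ['PlanningError', 'tcp_to_grasp'] -0.0188
[[-0.975  0.222 -0.   ]
 [ 0.222  0.975 -0.002]
 [-0.    -0.002 -1.   ]]
[ 0.41976344 -0.25373426  0.99289697] [ 0.33622234 -0.08595165 -0.48931774] [[378.50976197   0.         249.15940775]
 [  0.         378.50976197 193.01796161]
 [  0.           0.           1.        ]]
[0.38084434 0.01547581 0.95150209] [ 0.18673346 -0.1692914  -1.4652756 ] [[397.7800434    0.         258.01487669]
 [  0.         397.7800434  184.63227074]
 [  0.           0.           1.        ]]
```

```bash
python3 -m creep --help 2>&1 | head -30
```

```text
invalid input: not JSON, or not a number
```

View pics/s0.png

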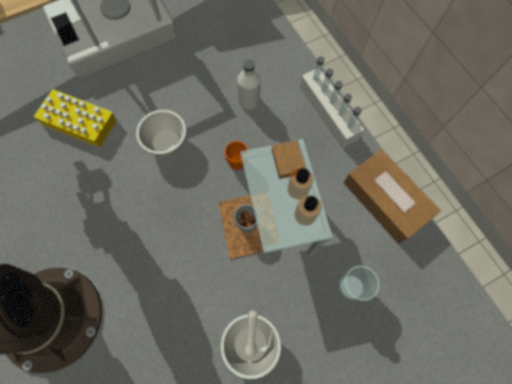

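View pics/t0.png

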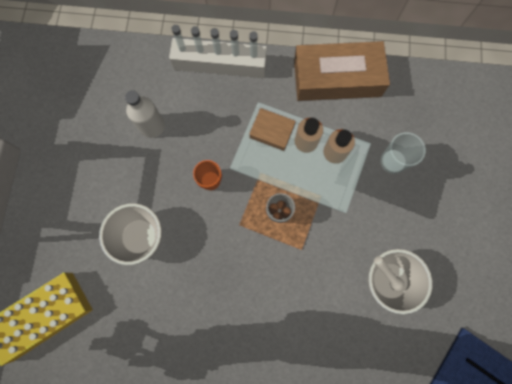

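```bash
cat >> h.py <<'E'
def ray(d,uv,h):
    K=np.array(d['camera_matrix']);r=R.from_rotvec(d['rotation']).as_matrix()
    uv=np.atleast_2d(uv).astype(float)
    c=np.stack([(uv[:,0]-K[0,2])/K[0,0],-(uv[:,1]-K[1,2])/K[1,1],-np.ones(len(uv))],-1)@r.T
    o=np.array(d['position']);t=(h-o[2])/c[:,2]
    return o+c*t[:,None]
E
python3 - <<'E'
from h import *
for n,S in (('top',dict(cup=(281,208),em=(130,234),um=(400,281),mat=(253,225),gl=[(232,165),(348,210),(369,150),(260,105)],org=(207,175),bot=(134,98))),
          ('scene',dict(cup=(246,217),em=(161,132),um=(251,346),mat=(232,235),gl=[(242,151),(261,251),(331,238),(304,140)],org=(236,154),bot=(249,66)))):
    d=grab(n);P=cloud(d);px=d['pixels'];hsv=cv2.cvtColor(px,cv2.COLOR_BGR2HSV)
    print(n,'cup',ray(d,S['cup'],.079).round(3),'bottle top',ray(d,S['bot'],.17).round(3),'orange',ray(d,S['org'],.07).round(3))
    print(' glass',ray(d,S['gl'],.208).round(3).tolist())
    for k in('em','um'):
        c=ray(d,S[k],.075)[0];dd=np.hypot(*(P[...,:2]-c[:2]).transpose(2,0,1))
        m=(dd<.1)&(abs(P[...,2]-.073)<.005)
        q=P[m][:,:2];A=np.c_[2*q,np.ones(len(q))];s=np.linalg.lstsq(A,(q**2).sum(1),rcond=None)[0]
        print(' ',k,c.round(3),'fit',s[:2].round(3),'r',np.sqrt(s[2]+s[:2]@s[:2]).round(3),len(q))
    c=ray(d,S['cup'],.079)[0];dd=np.hypot(*(P[...,:2]-c[:2]).transpose(2,0,1))
    m=(dd<.06)&(abs(P[...,2]-.077)<.006);q=P[m][:,:2]
    A=np.c_[2*q,np.ones(len(q))];s=np.linalg.lstsq(A,(q**2).sum(1),rcond=None)[0];print('  cup fit',s[:2].round(3),np.sqrt(s[2]+s[:2]@s[:2]).round(3),len(q))
    g=np.hypot(*(P[...,:2]-np.array([c[0]+.07,c[1]])).transpose(2,0,1))<.15
    print('  glass-depth pts',(g&(abs(P[...,2]-.208)<.006)).sum())
    m=((hsv[...,1]>85)&(hsv[...,0]<22)&(dd<.2)&(abs(P[...,2]-.004)<.01)).astype(np.uint8)
    m=cv2.morphologyEx(m,cv2.MORPH_OPEN,np.ones((3,3)))
    v,u=np.nonzero(m);w=ray(d,np.c_[u,v],.004)[:,:2];rc=cv2.minAreaRect((w*1000).astype(np.float32));print('  mat',rc,cv2.boxPoints(rc).round(0).tolist())
E
```

```text
top cup [[ 0.536 -0.021  0.079]] bottle top [[0.725 0.314 0.17 ]] orange [[0.597 0.154 0.07 ]]
 glass [[0.588, 0.087, 0.208], [0.522, -0.142, 0.208], [0.645, -0.177, 0.208], [0.718, 0.045, 0.208]]
  em [0.446 0.305 0.075] fit [0.448 0.304] r 0.064 669
  um [ 0.404 -0.288  0.075] fit [ 0.405 -0.289] r 0.063 701
  cup fit [ 0.539 -0.019] 0.03 134
  glass-depth pts 6174
  mat ((551.3761596679688, 38.064971923828125), (278.3744201660156, 119.47023010253906), 74.15071868896484) [[456.0, -80.0], [571.0, -112.0], [647.0, 156.0], [532.0, 188.0]]
scene cup [[ 0.538 -0.019  0.079]] bottle top [[0.728 0.317 0.17 ]] orange [[0.599 0.151 0.07 ]]
 glass [[0.588, 0.091, 0.208], [0.514, -0.132, 0.208], [0.658, -0.178, 0.208], [0.728, 0.048, 0.208]]
  em [0.448 0.305 0.075] fit [0.449 0.305] r 0.064 418
  um [ 0.407 -0.289  0.075] fit [ 0.405 -0.289] r 0.062 651
  cup fit [ 0.54  -0.019] 0.03 103
  glass-depth pts 4795
  mat ((538.08447265625, 43.33935546875), (279.0589294433594, 89.3394546508789), 73.95042419433594) [[457.0, -78.0], [542.0, -103.0], [620.0, 165.0], [534.0, 190.0]]
```

The top and scene views agree:
- Cup at about (0.539, -0.019), standing just at the shelf's front edge.
- Empty mortar at (0.448, 0.305) and used mortar at (0.405, -0.289).
- Shelf yaw about -17°, with its origin near (0.548, -0.023).

Rows only turn about the tool's z, so I need to see how the tool tilts at the limit of reach.

```bash
cat > st.py <<'E'
from h import *
s=readout.observe();M=R.from_rotvec(s['ee_rot']).as_matrix()
print('t',s['clock'],'q',np.round(s['joints'],2),'p',np.round(s['position'],3),'z',M[:,2].round(2),'y',M[:,1].round(2),'w',round(float(s['width']),2),'F',np.round(s['force'],1),'g',round(float(s['gripper_force']),1))
E
python3 -m creep '[[0,0,-1,0,1],[0,0,-1,0,1],[0,0,-1,0,1],[0,0,-1,0,1],[0,0,-1,0,1],[0,0,-1,0,1]]'; python3 st.py
python3 -m creep '[[0,0,-1,0,1],[0,0,-1,0,1],[0,0,-1,0,1],[0,0,-1,0,1],[0,0,-1,0,1],[0,0,-1,0,1]]'; python3 st.py
```

```text
clock: 0.95
position: [0.1387, 0.6092, 0.4679]
ee_rot: [-0.351, -3.122, 0.0]
force: [-0.3, 1.1, 0.2]
width: 1.001
gripper_force: 0.0
t 0.95 q [-1.47  0.36  0.05  1.11 -0.02  1.67 -0.07] p [0.139 0.609 0.468] z [-0. -0. -1.] y [ 0.22  0.98 -0.  ] w 1.0 F [-0.3  1.1  0.2] g 0.0
clock: 1.7
position: [0.1319, 0.5809, 0.6405]
ee_rot: [0.349, 3.11, 0.133]
force: [0.6, 0.1, -0.3]
width: 1.0
gripper_force: 0.0
t 1.7 q [-1.61  0.35  0.35  0.72 -0.13  2.   -0.01] p [0.132 0.581 0.64 ] z [ 0.02  0.08 -1.  ] y [0.22 0.97 0.09] w 1.0 F [ 0.6  0.1 -0.3] g 0.0
```

```bash
cat >> st.py <<'E'
import json
open('log.jsonl','a').write(json.dumps([list(map(float,s['joints'])),list(map(float,s['position'])),list(map(float,s['ee_rot']))])+'\n')
E
cat > log.jsonl <<'E'
[[-1.45,0.435,0.025,1.574,-0.012,1.134,-0.075],[0.139,0.609,0.226],[-0.351,-3.122,0.002]]
[[-1.47,0.36,0.05,1.11,-0.02,1.67,-0.07],[0.1387,0.6092,0.4679],[-0.351,-3.122,0.0]]
[[-1.61,0.35,0.35,0.72,-0.13,2.0,-0.01],[0.1319,0.5809,0.6405],[0.349,3.11,0.133]]
E
python3 -m creep '[[0,1,-1,0,1],[0,1,-1,0,1],[0,1,-1,0,1],[0,1,-1,0,1],[0,1,-1,0,1],[0,1,-1,0,1]]'; python3 st.py
python3 - <<'E'
from h import *;import json,itertools
from scipy.optimize import least_squares
D=[json.loads(l) for l in open('log.jsonl')]
def fk(q,a,sg):
    b,h,L1,L2,Lt,y7=a
    T=R.from_euler('z',b);p=np.array([0,0,h]);
    T=T*R.from_euler('z',sg[0]*q[0])*R.from_euler('y',q[1]);p=p+T.apply([0,0,L1])
    T=T*R.from_euler('z',sg[1]*q[2])*R.from_euler('y',q[3]);p=p+T.apply([0,0,L2])
    T=T*R.from_euler('z',sg[2]*q[4])*R.from_euler('y',q[5]);p=p+T.apply([0,0,Lt])
    return T*R.from_euler('z',sg[3]*q[6]+y7),p
best=[]
for sg in itertools.product([1,-1],repeat=4):
  for y0 in(0,1.57,3.14,-1.57):
    def f(a):
        e=[]
        for q,p,r in D:
            T,pp=fk(q,a,sg);e+=list((pp-p)*3)+list((T.inv()*R.from_rotvec(r)).as_rotvec())
        return e
    a0=[1.346-sg[0]*-1.45,.36,.55,.43,.4,y0]
    s=least_squares(f,a0);best.append((s.cost,sg,s.x.round(3)))
best.sort(key=lambda t:t[0])
for b in best[:4]:print(b)
E
```

```text
clock: 2.45
position: [0.1537, 0.6753, 0.7174]
ee_rot: [0.342, 3.041, 0.528]
force: [-0.6, 0.7, -0.0]
width: 0.996
gripper_force: 0.0
t 2.45 q [-1.54  0.49  0.42  0.32 -0.27  2.   -0.01] p [0.154 0.675 0.717] z [ 0.07  0.33 -0.94] y [0.21 0.92 0.34] w 1.0 F [-0.6  0.7 -0. ] g 0.0
(np.float64(0.0008253785402507756), (1, 1, 1, 1), array([ 2.777,  0.265,  0.562,  0.43 ,  0.366, -4.629]))
(np.float64(0.0008253785402508888), (1, 1, 1, 1), array([2.777, 0.265, 0.562, 0.43 , 0.366, 1.654]))
(np.float64(0.0008253785402509055), (1, 1, 1, 1), array([2.777, 0.265, 0.562, 0.43 , 0.366, 1.654]))
(np.float64(0.0008253785402509281), (1, 1, 1, 1), array([2.777, 0.265, 0.562, 0.43 , 0.366, 1.654]))
```

```bash
cat >> h.py <<'E'
A=[2.777,.265,.562,.43,.366,1.654]
LO=np.array([-2.62,-.44,-1.27,.08,-1.32,.12,-2.74]);HI=np.array([2.62,2.09,1.32,2.57,4.46,2,2.74])
def fk(q,full=False):
    b,h,L1,L2,Lt,y7=A;E=lambda x,v:R.from_euler(x,v)
    T=E('z',b+q[0])*E('y',q[1]);p0=np.array([0,0,h]);p1=p0+T.apply([0,0,L1])
    T=T*E('z',q[2])*E('y',q[3]);p2=p1+T.apply([0,0,L2])
    T=T*E('z',q[4])*E('y',q[5]);p=p2+T.apply([0,0,Lt])
    T=T*E('z',q[6]+y7)
    return (T,p,p1,p2) if full else (T,p)
from scipy.optimize import least_squares
def ik(T,p,q0,reg=0.01):
    q0=np.clip(q0,LO+1e-3,HI-1e-3)
    def f(q):
        t,x=fk(q);return np.r_[(x-p)*5,(t.inv()*T).as_rotvec(),reg*(q-q0)]
    s=least_squares(f,q0,bounds=(LO,HI),max_nfev=60);t,x=fk(s.x)
    return s.x,np.linalg.norm(x-p),np.linalg.norm((t.inv()*T).as_rotvec())
def tool(a,az,roll=0):
    "tilt a deg from down, leaning to azimuth az deg; roll 0 => tool y horizontal"
    a,az=np.radians([a,az]);z=np.array([np.sin(a)*np.cos(az),np.sin(a)*np.sin(az),-np.cos(a)])
    y=np.array([-np.sin(az),np.cos(az),0]);x=np.cross(y,z)
    return R.from_matrix(np.c_[x,y,z])*R.from_euler('z',roll,degrees=True)
E
cat > srch.py <<'E'
from h import *
rng=np.random.default_rng(0)
def solve(T,p,n=14,q0s=()):
    out=[]
    for q0 in list(q0s)+[rng.uniform(LO,HI) for _ in range(n)]:
        q,ep,eo=ik(T,p,q0,1e-3)
        if ep<.004 and eo<.03:out.append(q)
    return out
G=np.array([.539,-.019,.064])
for a in(30,45,60,75,88):
  for az in(-50,-25,0,25,50):
    r=''
    for roll in(0,180):
      T=tool(a,az,roll);S=solve(T,G+T.apply([0,0,.019]))
      r+=f' | {len(S)} '
      if S:
        f=min(S,key=lambda q:abs(q[4]));r+=str(f.round(1))
    print(a,az,r)
E
time python3 srch.py
```

```text
30 -50  | 3 [-2.3  0.5 -0.3  2.2 -1.1  0.3  0.5] | 2 [-1.7  0.9 -1.2  2.2  1.1  0.4  1.5]
30 -25  | 2 [-1.8  0.9 -1.3  2.3  1.7  0.6 -2.7] | 4 [-1.8  0.9 -1.3  2.4  1.8  0.6  0.3]
30 0  | 7 [-2.2  0.6 -0.8  2.4  2.1  0.5  2.6] | 7 [-2.   0.8 -1.3  2.4  1.9  0.9 -0.3]
30 25  | 4 [-2.6  0.5 -0.5  2.3  1.7  0.6  2.3] | 8 [-2.2  0.8 -1.2  2.3  1.7  1.  -0.7]
30 50  | 8 [ 2.5  0.7  0.9  2.2 -0.1  0.2 -2.7] | 8 [2.6 0.7 0.8 2.2 0.1 0.2 0.3]
45 -50  | 4 [-1.7  0.8 -0.9  2.3 -1.3  0.1  0.9] | 9 [-1.7  0.8 -0.9  2.3 -1.3  0.1 -2.2]
45 -25  | 2 [-1.8  0.9 -1.1  2.5  2.7  0.6  2.7] | 3 [-1.7  1.  -1.3  2.5  2.5  0.7 -0.1]
45 0  | 8 [-2.4  0.6 -0.7  2.6  2.7  0.8  2. ] | 10 [-2.   1.  -1.3  2.6  2.3  1.2 -0.6]
45 25  | 7 [-2.4  0.9 -1.1  2.5  2.   1.4  2. ] | 13 [-2.3  1.  -1.3  2.5  2.   1.6 -1. ]
45 50  | 11 [ 2.3  1.   1.1  2.3 -0.7  0.1 -2.3] | 8 [ 2.4  0.8  0.9  2.3  1.1  0.2 -1. ]
60 -50  | 2 [-1.4  1.3 -1.3  2.3  2.   0.2 -2.1] | 2 [-1.4  1.3 -1.3  2.3  2.   0.2  1.1]
60 -25  | 0  | 0 
60 0  | 0  | 0 
60 25  | 10 [-2.6  1.1 -0.9  2.6  2.1  1.8  1.8] | 8 [-2.6  1.1 -0.9  2.6  2.1  1.8 -1.4]
60 50  | 6 [ 2.1  1.3  1.2  2.3 -1.2  0.1 -2.1] | 7 [ 2.4  0.9  0.7  2.3  1.5  0.5 -1.6]
75 -50  | 7 [-1.3  1.5 -1.1  2.3 -1.3  0.1  1.5] | 5 [-1.3  1.5 -1.1  2.3 -1.3  0.1 -1.7]
75 -25  | 0  | 0 
75 0  | 0  | 0 
75 25  | 5 [2.6 1.1 0.4 2.6 2.2 1.3 0.9] | 5 [ 2.6  1.1  0.4  2.6  2.2  1.3 -2.3]
75 50  | 5 [2.1 1.3 0.9 2.3 1.3 0.4 1.5] | 4 [ 2.1  1.3  1.   2.3  1.3  0.3 -1.6]
88 -50  | 4 [-1.2  1.8 -1.2  2.3 -0.4  0.1  0.8] | 7 [-1.2  1.9 -1.3  2.3  0.8  0.1  2.7]
88 -25  | 5 [-1.2  2.1 -1.2  2.5  3.3  0.6 -2.7] | 5 [-1.2  2.1 -1.2  2.5  3.4  0.6  0.3]
88 0  | 0  | 0 
88 25  | 5 [2.6 1.3 0.3 2.5 2.  1.5 0.8] | 5 [ 2.6  1.3  0.3  2.5  2.   1.5 -2.4]
88 50  | 5 [2.1 1.5 0.9 2.2 1.2 0.5 1.5] | 5 [ 1.9  1.8  1.2  2.2  0.2  0.2 -0.7]
real	0m27.487s
user	0m27.939s
sys	0m0.061s
```

```bash
cat >> h.py <<'E'
def step(q,row,w=5,reg=.02):
    T,p=fk(q);Tt=T*R.from_euler('z',row[3]*4,degrees=True);pt=p+T.apply(np.array(row[:3])*.04)
    q0=np.clip(q,LO+1e-4,HI-1e-4)
    def f(x):
        t,y=fk(x);return np.r_[(y-pt)*w,(t.inv()*Tt).as_rotvec(),reg*(x-q0)]
    return least_squares(f,q0,bounds=(LO,HI),max_nfev=40).x
def sim(q,rows,**k):
    for r in rows:q=step(q,r,**k)
    return q
def desc(q):
    T,p,p1,p2=fk(q,True);z=T.as_matrix()[:,2]
    return f"q {np.round(q,2)} p {p.round(3)} tilt {np.degrees(np.arccos(-z[2])):.0f} az {np.degrees(np.arctan2(z[1],z[0])):.0f} yz {T.as_matrix()[2,1]:.2f} wrist {p2.round(2)}"
E
python3 - <<'E'
from h import *;import json
D=[json.loads(l) for l in open('log.jsonl')]
for d in D:print('obs',desc(np.array(d[0])))
for w in(1,2,5,10):
  for reg in(.02,.1):
    a=sim(np.array(D[1][0]),[[0,0,-1,0]]*6,w=w,reg=reg);print(w,reg,desc(a));print('    ',desc(sim(np.array(D[2][0]),[[0,1,-1,0]]*6,w=w,reg=reg)))
E
```

```text
obs q [-1.45  0.44  0.02  1.57 -0.01  1.13 -0.08] p [0.141 0.61  0.226] tilt 0 az -88 yz -0.00 wrist [0.14 0.61 0.59]
obs q [-1.47  0.36  0.05  1.11 -0.02  1.67 -0.07] p [0.145 0.609 0.468] tilt 0 az 28 yz 0.00 wrist [0.14 0.61 0.83]
obs q [-1.61  0.35  0.35  0.72 -0.13  2.   -0.01] p [0.131 0.579 0.641] tilt 5 az 85 yz 0.09 wrist [0.13 0.55 1.01]
obs q [-1.54  0.49  0.42  0.32 -0.27  2.   -0.01] p [0.149 0.677 0.717] tilt 20 az 82 yz 0.34 wrist [0.13 0.55 1.06]
1 0.02 q [-1.44  0.35 -0.    0.75 -0.    2.   -0.09] p [0.137 0.574 0.623] tilt 2 az 74 yz 0.04 wrist [0.13 0.56 0.99]
     q [-1.44  0.48  0.03  0.45 -0.    2.   -0.09] p [0.149 0.665 0.659] tilt 12 az 81 yz 0.20 wrist [0.14 0.59 1.02]
1 0.1 q [-1.46  0.34  0.04  0.76 -0.02  2.   -0.07] p [0.136 0.57  0.624] tilt 2 az 74 yz 0.04 wrist [0.13 0.56 0.99]
     q [-1.51  0.48  0.23  0.47 -0.12  2.   -0.04] p [0.15 0.66 0.66] tilt 12 az 82 yz 0.20 wrist [0.14 0.59 1.02]
2 0.02 q [-1.44  0.34 -0.01  0.69 -0.    2.   -0.09] p [0.139 0.583 0.651] tilt 6 az 75 yz 0.11 wrist [0.13 0.54 1.01]
     q [-1.44  0.48  0.03  0.25 -0.    2.   
[... 561 characters left out ...]
5  0.34  0.02  0.59 -0.01  2.   -0.08] p [0.141 0.593 0.69 ] tilt 12 az 76 yz 0.20 wrist [0.12 0.52 1.05]
     q [-1.46  0.44  0.16  0.08 -0.11  1.87 -0.08] p [0.157 0.684 0.88 ] tilt 43 az 79 yz 0.68 wrist [0.11 0.44 1.15]
10 0.02 q [-1.44  0.35 -0.01  0.56 -0.    2.   -0.09] p [0.142 0.598 0.703] tilt 13 az 76 yz 0.23 wrist [0.12 0.52 1.06]
     q [-1.45  0.41  0.03  0.08  0.    1.77 -0.09] p [0.158 0.69  0.928] tilt 51 az 78 yz 0.77 wrist [0.1  0.41 1.16]
10 0.1 q [-1.45  0.34  0.02  0.56 -0.01  2.   -0.08] p [0.142 0.597 0.703] tilt 13 az 76 yz 0.23 wrist [0.12 0.51 1.06]
     q [-1.47  0.41  0.16  0.08 -0.11  1.77 -0.08] p [0.159 0.69  0.928] tilt 51 az 79 yz 0.77 wrist [0.1  0.41 1.16]
```

```bash
cat > s2.py <<'E'
from h import *
from concurrent.futures import ProcessPoolExecutor as PP
C=np.array([.539,-.019,.066]);Mo=np.array([.448,.304,.19]);O=[0,0,.019]
def track(q,T0,T1,p0,p1,n=6):
    rv=(T0.inv()*T1).as_rotvec();bad=0
    for i in range(1,n+1):
        T=T0*R.from_rotvec(rv*i/n);g=p0+(p1-p0)*i/n
        q,ep,eo=ik(T,g+T.apply(O),q,.02);bad=max(bad,ep+eo*.1)
    return q,bad
def job(x):
    a,az,roll=x;out=[]
    T=tool(a,az,roll)
    rng=np.random.default_rng(1)
    for k in range(10):
        q0=rng.uniform(LO,HI) if k>2 else [np.array([-2.,.5,-.3*k,1,-.3,1.8,0]),][0]
        q,ep,eo=ik(T,C+T.apply(O),q0,1e-3)
        if ep>.004 or eo>.03:continue
        qc=q
        z=T.as_matrix()[:,2];back=np.array([-z[0],-z[1],0])/np.hypot(z[0],z[1])
        pre=C+back*.13+[0,0,.02]
        q,b1=track(q,T,T,C,pre,4);qp=q
        hi=pre+[0,0,.2]; q,b2=track(q,T,T,pre,hi,4)
        m2=Mo+[0,0,.08]; q,b3=track(q,T,T,hi,m2,6)
        for s in(150,-150):
            T2=T*R.from_euler('z',s,degrees=True)
            TT=T;qq=q;b4=0
            for j in range(3):
                Tn=TT*R.from_euler('z',s/3,degrees=True);qq,bb=track(qq,TT,Tn,m2,m2,3);TT=Tn;b4=max(b4,bb)
            qq,b5=track(qq,T2,T2,m2,Mo,2)
            if max(b1,b2,b3,b4,b5)<.012:out.append((max(b1,b2,b3,b4,b5),s,qc,q,qq))
    return x,sorted(out,key=lambda o:o[0])
if __name__=='__main__':
    X=[(a,az,r) for a in(55,65,75) for az in range(-80,81,20) for r in(0,180)]
    with PP() as ex:
        for x,o in ex.map(job,X):
            if o:print(x,len(o),o[0][1],'grasp',o[0][2].round(2),'mort',o[0][3].round(2),'pour',o[0][4].round(2))
E
time OMP_NUM_THREADS=1 python3 s2.py; nproc
```

```text
(55, -80, 0) 16 -150 grasp [-1.56  1.23 -1.21  1.98  0.23  0.65 -0.12] mort [-1.21  0.98 -1.2   1.49 -0.03  1.51  0.19] pour [-1.55  0.79 -0.42  1.54 -0.42  1.51 -1.89]
(55, -80, 180) 3 150 grasp [-2.03  0.81 -0.36  1.98 -0.87  0.92 -2.22] mort [-1.68  0.68 -0.2   1.49 -0.55  1.69 -2.37] pour [-1.31  0.94 -0.9   1.54 -0.15  1.43 -0.09]
(55, -60, 0) 14 150 grasp [-1.6   0.99 -0.95  2.22 -0.83  0.29  0.72] mort [-1.22  0.68 -0.77  1.7  -0.47  1.3   0.43] pour [-1.04  1.02 -1.2   1.76 -0.03  1.09  2.72]
(55, -60, 180) 2 150 grasp [-1.93  0.78 -0.45  2.22 -1.32  0.68 -1.98] mort [-1.58  0.56 -0.2   1.7  -0.72  1.47 -2.45] pour [-1.22  0.8  -0.79  1.76 -0.39  1.16 -0.05]
(65, -80, 0) 16 -150 grasp [-1.5   1.39 -1.25  1.95  0.19  0.7  -0.02] mort [-1.2   1.08 -1.2   1.46 -0.1   1.56  0.21] pour [-1.54  0.89 -0.42  1.5  -0.49  1.62 -1.85]
(65, -80, 180) 3 150 grasp [-2.    0.91 -0.33  1.95 -0.93  1.06 -2.1 ] mort [-1.66  0.76 -0.19  1.46 -0.62  1.79 -2.34] pour [-1.3   1.04 -0.89  1.5  -0.22  1.51 -0.06]
(65, -60, 0) 14 150 grasp [-1.45  1.26 -1.11  2.21 -0.43  0.24  0.47] mort [-1.04  0.92
[... 898 characters left out ...]
01]
(75, -60, 0) 14 -150 grasp [-1.39  1.43 -1.11  2.18 -0.49  0.31  0.65] mort [-1.03  1.04 -1.11  1.7  -0.38  1.27  0.32] pour [-1.38  0.89 -0.43  1.71 -0.74  1.45 -1.79]
(75, -60, 180) 2 150 grasp [-1.76  1.05 -0.51  2.18 -1.32  0.88 -1.74] mort [-1.43  0.75 -0.33  1.7  -0.82  1.59 -2.36] pour [-1.1   1.08 -0.94  1.71 -0.41  1.24 -0.03]
(75, 80, 0) 2 -150 grasp [2.5  1.1  0.56 1.86 0.75 1.08 2.04] mort [2.62 0.82 1.2  2.35 1.49 0.51 1.86] pour [ 2.62  1.18  1.27  2.37  1.7   0.22 -1.18]
(75, 80, 180) 1 150 grasp [ 2.27  1.3   0.96  1.86  0.34  0.89 -0.72] mort [ 2.58  0.93  1.32  2.35  1.44  0.37 -1.24] pour [2.62 1.18 1.27 2.37 1.7  0.22 0.92]
4
real	0m27.562s
user	1m47.669s
sys	0m0.111s
```

```bash
cat > s3.py <<'E'
from h import *;import json
from concurrent.futures import ProcessPoolExecutor as PP
q0=np.array(json.loads(open('log.jsonl').read().strip().split('\n')[-1])[0])
def wstep(q,v):
    T,_=fk(q);return step(q,list(T.inv().apply(v))+[0],w=1.8,reg=.1)
def go(q,p):
    for _ in range(40):
        d=(p-fk(q)[1])/.04;n=np.abs(d).max()
        if n<.1:break
        q=wstep(q,d/max(1,n*1.0))
    return q
def job(x):
    az,r,z,daz,dz=x
    q=go(q0,np.array([r*np.cos(az),r*np.sin(az),z]))
    d=np.array([np.cos(daz),np.sin(daz),dz]);d/=np.abs(d).max()
    hist=[]
    for i in range(22):
        q=wstep(q,d)
        T,p=fk(q);zz=T.as_matrix()[:,2]
        if p[2]<.12:break
        hist.append((zz@[.42*1,-.79,-.42],i,q))
    b=max(hist,key=lambda h:h[0]) if hist else (-1,0,q)
    return x,b
if __name__=='__main__':
    X=[(az,r,z,daz,dz) for az in np.radians([70,95,120,145]) for r in(.35,.5) for z in(.25,.45,.7) for daz in np.radians([-90,-60,-30]) for dz in(-.7,0,.7)]
    with PP() as ex:
        o=sorted(ex.map(job,X,chunksize=4),key=lambda t:-t[1][0])
    for x,b in o[:12]:print(np.degrees(x[0]).round(),x[1:3],np.degrees(x[3]).round(),x[4],'n',b[1],b[0].round(2),desc(b[2]))
E
time OMP_NUM_THREADS=1 python3 s3.py
```

```text
145.0 (0.35, 0.45) -60.0 -0.7 n 21 0.57 q [ 0.59 -0.44  1.32  2.43  0.77  0.83  2.73] p [ 0.139 -0.31   0.149] tilt 10 az -53 yz -0.12 wrist [ 0.1  -0.26  0.51]
70.0 (0.35, 0.7) -60.0 -0.7 n 21 0.57 q [-1.96 -0.44 -1.27  2.21 -0.45  0.79 -1.57] p [ 0.332 -0.271  0.24 ] tilt 19 az -9 yz 0.05 wrist [ 0.22 -0.25  0.59]
70.0 (0.35, 0.25) -60.0 0.7 n 21 0.54 q [-1.27 -0.44 -1.27  0.7  -0.5   2.   -1.53] p [ 0.411 -0.309  0.78 ] tilt 27 az 4 yz 0.18 wrist [ 0.24 -0.32  1.11]
145.0 (0.35, 0.7) -60.0 -0.7 n 21 0.53 q [ 0.43 -0.44  1.32  2.21  0.66  1.09  2.74] p [ 0.126 -0.356  0.215] tilt 9 az -28 yz -0.05 wrist [ 0.08 -0.33  0.58]
95.0 (0.35, 0.7) -60.0 -0.7 n 21 0.53 q [-1.91 -0.44 -1.27  2.22 -0.48  0.89 -1.54] p [ 0.305 -0.253  0.225] tilt 12 az -10 yz 0.02 wrist [ 0.23 -0.24  0.58]
145.0 (0.35, 0.25) -60.0 0.7 n 21 0.52 q [-0.09 -0.44  1.32  1.04  0.56  2.    2.74] p [ 0.055 -0.488  0.648] tilt 9 az -100 yz -0.15 wrist [ 0.07 -0.43  1.01]
70.0 (0.35, 0.45) -60.0 0 n 21 0.52 q [-1.77 -0.44 -1.27  1.54 -0.31  1.43 -1.66] p [ 0.394 -0.321  0.493] tilt 18 az 4 yz 0.11 wrist [ 0.28 -0.33  0.84]
120.0 (0.35, 0.7) -60.0 -0.7 n 21 0.51 q [ 0.41 -0.44  1.32  2.29  0.73  1.15  2.69] p [ 0.143 -0.315  0.196] tilt 13 az -2 yz 0.05 wrist [ 0.06 -0.31  0.55]
70.0 (0.5, 0.25) -60.0 0.7 n 21 0.51 q [-2.62  0.33 -1.27  0.82  0.76  1.93 -2.03] p [ 0.556 -0.219  0.708] tilt 24 az 7 yz 0.17 wrist [ 0.41 -0.24  1.04]
145.0 (0.35, 0.45) -30.0 -0.7 n 21 0.51 q [ 0.85 -0.44  1.32  2.57  1.02  0.96  2.74] p [ 0.259 -0.171  0.127] tilt 20 az 6 yz 0.10 wrist [ 0.13 -0.18  0.47]
95.0 (0.5, 0.45) -60.0 -0.7 n 21 0.51 q [-1.94 -0.44 -1.27  2.49 -0.55  0.64 -1.41] p [ 0.254 -0.186  0.142] tilt 13 az -0 yz 0.06 wrist [ 0.17 -0.19  0.5 ]
70.0 (0.35, 0.45) -60.0 0.7 n 21 0.51 q [-1.11 -0.44 -1.27  0.51 -0.54  2.   -1.43] p [ 0.448 -0.286  0.847] tilt 37 az 9 yz 0.30 wrist [ 0.23 -0.32  1.14]
real	0m17.485s
user	1m3.696s
sys	0m0.141s
```

```bash
cat > s4.py <<'E'
from s3 import *;import itertools,sys
dirs=[np.array(d,float) for d in itertools.product([-1,0,1],repeat=3) if any(d)]
Z=np.array([np.sin(1.13)*np.cos(np.radians(-55)),np.sin(1.13)*np.sin(np.radians(-55)),-np.cos(1.13)])
def ex1(n):
    sc,q,path=n;out=[]
    for i,d in enumerate(dirs):
        x=q;ok=True
        for _ in range(4):
            x=wstep(x,d)
            T,p,p1,p2=fk(x,True)
            if p[2]<(.36 if p[0]>.25 else .2) or p2[2]<.3: ok=False;break
        if ok:
            out.append((fk(x)[0].as_matrix()[:,2]@Z,x,path+[i]))
    return out
if __name__=='__main__':
    beam=[(0,q0,[])];W=24
    with PP() as ex:
        for k in range(11):
            c=[o for l in ex.map(ex1,beam) for o in l]
            c.sort(key=lambda t:-t[0]);nb=[];
            for t in c:
                if all(np.abs(t[1]-u[1]).max()>.15 for u in nb):nb.append(t)
                if len(nb)>=W:break
            beam=nb;b=beam[0];print(k,b[0].round(3),desc(b[1]),[dirs[i].astype(int).tolist() for i in b[2]][-3:],flush=True)
    print([dirs[i].astype(int).tolist() for i in beam[0][2]])
E
time OMP_NUM_THREADS=1 timeout 500 python3 s4.py
```

```text
0 0.206 q [-2.07  0.18  0.34  1.15  0.05  1.53 -0.39] p [0.31  0.533 0.576] tilt 18 az 81 yz 0.31 wrist [0.29 0.42 0.92] [[1, -1, -1]]
1 0.22 q [-2.09 -0.06  0.06  1.75  0.19  1.21 -0.71] p [0.307 0.379 0.423] tilt 17 az 79 yz 0.30 wrist [0.29 0.27 0.77] [[0, -1, -1], [1, -1, -1]]
2 0.272 q [-1.22 -0.44  0.1   1.98 -0.03  1.37  0.22] p [-0.015  0.274  0.431] tilt 14 az 76 yz 0.24 wrist [-0.04  0.19  0.79] [[-1, -1, 0], [0, -1, -1], [0, -1, -1]]
3 0.383 q [-0.97 -0.44  0.05  1.89 -0.09  1.61  0.42] p [-0.034  0.217  0.462] tilt 8 az 54 yz 0.12 wrist [-0.06  0.18  0.82] [[0, -1, -1], [0, -1, 1], [0, -1, -1]]
4 0.517 q [-0.14 -0.44  0.04  1.97 -0.17  1.85  1.24] p [-0.067  0.098  0.44 ] tilt 17 az 11 yz 0.13 wrist [-0.17  0.08  0.79] [[-1, -1, -1], [1, -1, 0], [1, -1, 0]]
5 0.637 q [-0.73 -0.44 -0.03  1.97 -0.15  1.85  0.59] p [0.004 0.119 0.438] tilt 15 az -35 yz -0.09 wrist [-0.08  0.17  0.79] [[0, -1, -1], [0, -1, -1], [1, -1, 1]]
6 0.759 q [-0.75 -0.44 -0.05  2.22 -0.23  1.76  0.59] p [0.059 0.072 0.355] tilt 25 az -39 yz -0.18 wrist [-0.06  0.17  0.69] [[0, -1, 1], [1, -1, 0], [1, -1, 0]]
7 0.859 q [-0.33 -0.44  0.01  2.32 -0.06  1.93  1.06] p [ 0.059 -0.021  0.356] tilt 39 az -33 yz -0.20 wrist [-0.13  0.11  0.64] [[1, -1, 1], [1, -1, 0], [1, -1, 1]]
8 0.929 q [-0.43 -0.44 -0.    2.48 -0.12  1.95  0.97] p [ 0.118 -0.063  0.339] tilt 49 az -37 yz -0.28 wrist [-0.1   0.1   0.58] [[1, -1, -1], [1, -1, 1], [1, -1, 1]]
9 0.972 q [-0.79 -0.44 -0.01  2.54 -0.43  2.    0.65] p [ 0.187 -0.084  0.371] tilt 59 az -41 yz -0.34 wrist [-0.05  0.12  0.56] [[1, -1, 1], [1, -1, 1], [1, -1, 1]]
10 0.996 q [-1.22 -0.44 -0.12  2.43 -0.7   1.98  0.17] p [ 0.213 -0.109  0.411] tilt 59 az -56 yz -0.50 wrist [0.03 0.15 0.6 ] [[1, -1, 1], [0, -1, 1], [1, -1, 1]]
[[-1, -1, 0], [0, -1, -1], [0, -1, -1], [0, -1, -1], [0, -1, 1], [1, -1, -1], [1, -1, 1], [0, -1, 0], [1, -1, 1], [0, -1, 1], [1, -1, 1]]
real	1m9.914s
user	4m17.797s
sys	0m0.168s
```

```bash
cat > p.py <<'E'
s=open('s4.py').read()
s=s.replace("or p2[2]<.3:","or p2[2]<.3 or selfd(x)<.19:")
s=s.replace("def ex1(n):","""def selfd(x):
    T,p,p1,p2=fk(x,True);s=np.linspace(0,1,9)[:,None]
    B=np.r_[s*[0,0,.265],np.array([0,0,.265])+s*.75*(p1-[0,0,.265])];C=p2+s*(p-p2)
    return np.linalg.norm(B[:,None]-C[None],axis=2).min()
def ex1(n):""").replace("W=24","W=60").replace("range(11)","range(14)").replace(">.15 for",">.25 for")
open('s4.py','w').write(s)
E
python3 p.py; time OMP_NUM_THREADS=1 timeout 560 python3 s4.py
```

```text
0 0.206 q [-2.07  0.18  0.34  1.15  0.05  1.53 -0.39] p [0.31  0.533 0.576] tilt 18 az 81 yz 0.31 wrist [0.29 0.42 0.92] [[1, -1, -1]]
1 0.219 q [-1.74 -0.24  0.07  1.9   0.1   1.19 -0.34] p [0.145 0.377 0.422] tilt 17 az 79 yz 0.30 wrist [0.12 0.27 0.77] [[-1, -1, -1], [1, -1, -1]]
2 0.276 q [-1.07 -0.44  0.07  1.99 -0.09  1.37  0.35] p [-0.027  0.27   0.428] tilt 14 az 73 yz 0.25 wrist [-0.05  0.18  0.78] [[-1, -1, 0], [-1, -1, -1], [1, -1, -1]]
3 0.387 q [-0.8  -0.44  0.06  1.87 -0.12  1.65  0.6 ] p [-0.058  0.205  0.47 ] tilt 9 az 49 yz 0.14 wrist [-0.1   0.16  0.83] [[-1, -1, -1], [1, -1, 0], [0, -1, -1]]
4 0.53 q [-1.01 -0.44 -0.07  2.09 -0.2   1.54  0.31] p [0.054 0.18  0.378] tilt 10 az -9 yz 0.02 wrist [-0.01  0.19  0.74] [[1, -1, -1], [0, -1, -1], [1, -1, 1]]
5 0.608 q [-1.14 -0.44  0.02  1.73 -0.18  2.    0.2 ] p [0.045 0.124 0.538] tilt 13 az -36 yz -0.08 wrist [-0.02  0.17  0.89] [[0, -1, -1], [1, -1, 1], [0, -1, 1]]
6 0.699 q [-1.11 -0.44 -0.14  2.16 -0.42  1.59  0.21] p [0.161 0.126 0.373] tilt 23 az -25 yz -0.06 wrist [0.03 0.19 0.71] [[1, -1, -1], [1, 0, 0], [1, -1, 
[... 678 characters left out ...]
  0.15 -1.27  0.76  0.25  1.33 -2.26] p [ 0.447 -0.488  0.918] tilt 57 az -52 yz -0.45 wrist [ 0.26 -0.24  1.12] [[0, -1, 1], [1, -1, 1], [1, -1, 1]]
12 1.0 q [-1.2  -0.44 -1.27  0.11 -1.32  1.62 -2.33] p [ 0.238 -0.677  1.006] tilt 64 az -55 yz -0.47 wrist [ 0.05 -0.41  1.17] [[-1, -1, 1], [0, -1, 1], [1, -1, 1]]
13 1.0 q [-1.66 -0.44 -1.27  0.97 -1.02  1.19 -1.83] p [ 0.387 -0.642  0.881] tilt 65 az -55 yz -0.50 wrist [ 0.2  -0.37  1.04] [[-1, -1, 1], [1, -1, 0], [1, -1, 0]]
[[-1, -1, 0], [-1, -1, -1], [1, -1, -1], [0, -1, -1], [1, -1, 1], [1, -1, 1], [0, -1, 1], [1, -1, 1], [-1, -1, 1], [0, -1, 1], [1, -1, 1], [-1, -1, 1], [1, -1, 0], [1, -1, 0]]
real	3m6.775s
user	11m59.054s
sys	0m0.324s
```

```bash
cat > pl.py <<'E'
import sys;from s4 import *
q=np.array(readout.observe()['joints']);
for d,n in json.loads(sys.argv[1]):
    for i in range(n):
        T,_=fk(q)
        if i%4==0:print('  row',T.inv().apply(np.array(d,float)/np.abs(T.inv().apply(d)).max()).round(2).tolist())
        q=wstep(q,np.array(d,float)/np.abs(T.inv().apply(d)).max())
    print(d,n,desc(q),'self',selfd(q).round(2))
E
python3 pl.py '[[[0,-1,-0.7],8],[[0.2,-1,0],12],[[1,-1,1],8],[[1,-1,1],8]]'; echo; python3 pl.py '[[[0.2,-1,-0.2],16],[[1,-1,1],8],[[1,-1,1],8]]'
```

```text
row [-0.2, -1.0, 0.28]
  row [-0.21, -1.0, 0.31]
[0, -1, -0.7] 8 q [-1.92 -0.17  0.24  1.56  0.13  1.45 -0.32] p [0.149 0.417 0.545] tilt 18 az 80 yz 0.30 wrist [0.13 0.31 0.89] self 0.45
  row [-0.47, -1.0, -0.33]
  row [-0.48, -1.0, -0.32]
  row [-0.48, -1.0, -0.31]
[0.2, -1, 0] 12 q [-2.02 -0.43 -0.82  1.57 -0.03  1.83 -1.44] p [ 0.258 -0.106  0.548] tilt 17 az 79 yz 0.28 wrist [ 0.24 -0.21  0.9 ] self 0.34
  row [-1.0, -0.35, -0.99]
  row [-1.0, -0.33, -0.84]
[1, -1, 1] 8 q [-1.34 -0.44 -1.27  0.93 -0.32  2.   -1.43] p [ 0.396 -0.237  0.702] tilt 19 az 30 yz 0.23 wrist [ 0.29 -0.3   1.05] self 0.42
  row [-1.0, -0.32, -0.57]
  row [-1.0, -0.32, -0.38]
[1, -1, 1] 8 q [-1.07 -0.44 -1.27  0.6  -0.67  2.   -1.48] p [ 0.46  -0.295  0.809] tilt 31 az -1 yz 0.15 wrist [ 0.27 -0.29  1.12] self 0.47

  row [-0.44, -1.0, -0.14]
  row [-0.45, -1.0, -0.12]
  row [-0.45, -1.0, -0.11]
  row [-0.45, -1.0, -0.1]
[0.2, -1, -0.2] 16 q [-2.18 -0.31 -0.51  1.47  0.14  1.85 -1.27] p [0.278 0.028 0.607] tilt 17 az 79 yz 0.30 wrist [ 0.26 -0.08  0.96] self 0.36
  row [-1.0, -0.34, -0.99]
  row [-1.0, -0.31, -0.82]
[1, -1, 1] 8 q [-2.62  0.16 -0.93  0.91  0.53  2.   -1.88] p [ 0.477 -0.145  0.702] tilt 20 az 35 yz 0.27 wrist [ 0.37 -0.22  1.05] self 0.43
  row [-1.0, -0.29, -0.59]
  row [-1.0, -0.3, -0.41]
[1, -1, 1] 8 q [-2.62  0.34 -1.27  0.75  0.82  1.88 -1.95] p [ 0.593 -0.209  0.741] tilt 29 az 2 yz 0.18 wrist [ 0.42 -0.22  1.06] self 0.49
```

```bash
python3 -m creep '[[-0.2,-1,0.3,0,1],[-0.2,-1,0.3,0,1],[-0.2,-1,0.3,0,1],[-0.2,-1,0.3,0,1],[-0.2,-1,0.3,0,1],[-0.2,-1,0.3,0,1],[-0.2,-1,0.3,0,1],[-0.2,-1,0.3,0,1]]' >/dev/null; python3 st.py
python3 -m creep '[[-0.48,-1,-0.32,0,1],[-0.48,-1,-0.32,0,1],[-0.48,-1,-0.32,0,1],[-0.48,-1,-0.32,0,1],[-0.48,-1,-0.32,0,1],[-0.48,-1,-0.32,0,1],[-0.48,-1,-0.32,0,1],[-0.48,-1,-0.32,0,1],[-0.48,-1,-0.32,0,1],[-0.48,-1,-0.32,0,1],[-0.48,-1,-0.32,0,1],[-0.48,-1,-0.32,0,1]]'; python3 st.py; python3 pl.py '[[[1,-1,1],8],[[1,-1,1],8]]';python3 pl.py '[[[0,-1,0],8],[[0,-1,1],8],[[1,-1,1],8]]'
```

```text
t 3.45 q [-1.81 -0.27  0.33  1.67  0.13  1.39 -0.13] p [0.154 0.408 0.527] z [ 0.08  0.33 -0.94] y [0.21 0.92 0.34] w 1.0 F [ 0.1 -0.7  1. ] g 0.0
clock: 4.95
position: [0.2423, 0.0032, 0.5173]
ee_rot: [0.349, 3.045, 0.494]
force: [0.3, -0.2, 0.2]
width: 1.004
gripper_force: 0.0
t 4.95 q [-0.3  -0.41  0.28  1.76 -0.2   1.69  1.28] p [0.242 0.003 0.517] z [ 0.07  0.31 -0.95] y [0.21 0.92 0.32] w 1.0 F [ 0.3 -0.2  0.2] g 0.0
  row [-0.95, -0.33, -1.0]
  row [-0.95, -0.33, -1.0]
[1, -1, 1] 8 q [ 0.04 -0.44  0.45  1.52 -0.15  2.    1.71] p [-0.172 -0.029  0.611] tilt 19 az 98 yz 0.30 wrist [-0.16 -0.14  0.96] self 0.3
  row [-0.8, -0.32, -1.0]
  row [-0.66, -0.36, -1.0]
[1, -1, 1] 8 q [ 0.28 -0.44  0.83  1.4  -0.02  2.    2.34] p [-0.106 -0.231  0.618] tilt 19 az 139 yz 0.18 wrist [-0.01 -0.31  0.96] self 0.33
  row [-0.23, -1.0, -0.34]
  row [-0.23, -1.0, -0.33]
[0, -1, 0] 8 q [-0.36 -0.44  1.05  1.56  0.1   1.93  1.99] p [-0.196 -0.199  0.521] tilt 18 az 83 yz 0.30 wrist [-0.21 -0.31  0.87] self 0.31
  row [-0.14, -0.5, -1.0]
  row [-0.08, -0.59, -1.0]
[0, -1, 1] 8 q [-0.49 -0.44  1.32  1.15  0.25  2.    2.25] p [-0.197 -0.371  0.615] tilt 12 az 140 yz 0.10 wrist [-0.14 -0.42  0.97] self 0.39
  row [-0.75, -0.54, -1.0]
  row [-0.72, -0.72, -1.0]
[1, -1, 1] 8 q [-0.07 -0.44  1.32  0.9   0.36  2.    2.74] p [ 0.016 -0.48   0.706] tilt 19 az -145 yz -0.21 wrist [ 0.11 -0.41  1.05] self 0.43
```

```bash
python3 - <<'E'
from h import *;import json,itertools
D=[json.loads(l) for l in open('log.jsonl')]
print(len(D))
best=[]
def fk2(q,a,sg):
    b,h,L1,L2,Lt,y7=a;E=lambda x,v:R.from_euler(x,v)
    T=E('z',b+sg[0]*q[0])*E('y',sg[4]*q[1]);p=np.array([0,0,h]);p=p+T.apply([0,0,L1])
    T=T*E('z',sg[1]*q[2])*E('y',sg[4]*q[3]);p=p+T.apply([0,0,L2])
    T=T*E('z',sg[2]*q[4])*E('y',sg[4]*q[5]);p=p+T.apply([0,0,Lt])
    return T*E('z',sg[3]*q[6]+y7),p
for sg in itertools.product([1,-1],repeat=4):
  sg=sg+(1,)
  for y0 in(0,1.57,3.14,-1.57):
    def f(a):
        e=[]
        for q,p,r in D:
            T,pp=fk2(q,a,sg);e+=list((pp-p)*3)+list((T.inv()*R.from_rotvec(r)).as_rotvec())
        return e
    s=least_squares(f,[1.346-sg[0]*-1.45,.36,.55,.43,.4,y0]);best.append((s.cost,sg,s.x.round(3)))
best.sort(key=lambda t:t[0])
for b in best[:6]:print(b)
E
```

```text
6
(np.float64(0.007470420991944523), (-1, -1, -1, -1, 1), array([-0.088,  0.252,  0.55 ,  0.439,  0.345,  1.485]))
(np.float64(0.007470420991944593), (-1, -1, -1, -1, 1), array([-0.088,  0.252,  0.55 ,  0.439,  0.345,  1.485]))
(np.float64(0.007470420991955856), (-1, -1, -1, -1, 1), array([-0.088,  0.252,  0.55 ,  0.439,  0.345,  1.485]))
(np.float64(0.007470420991962333), (-1, -1, -1, -1, 1), array([-0.088,  0.252,  0.55 ,  0.439,  0.345,  1.485]))
(np.float64(0.4131471816469878), (-1, -1, 1, -1, 1), array([-0.047,  0.011,  0.544,  0.472,  0.1  ,  1.452]))
(np.float64(0.4131471816471869), (-1, -1, 1, -1, 1), array([-0.047,  0.011,  0.544,  0.472,  0.1  ,  1.452]))
```

```bash
python3 - <<'E'
s=open('h.py').read()
s=s.replace("A=[2.777,.265,.562,.43,.366,1.654]","A=[-.088,.252,.55,.439,.345,1.485]")
s=s.replace("b+q[0]","b-q[0]").replace("E('z',q[2])","E('z',-q[2])").replace("E('z',q[4])","E('z',-q[4])").replace("E('z',q[6]+y7)","E('z',-q[6]+y7)")
open('h.py','w').write(s)
from importlib import reload
from h import *;import json
for l in open('log.jsonl'):
    q,p,r=json.loads(l);T,x=fk(np.array(q));print((x-p).round(3),(T.inv()*R.from_rotvec(r)).as_rotvec().round(3))
E
sed -i 's/(55,65,75)/(50,60,70,80)/; s/range(-80,81,20)/range(-70,41,10)/' s2.py
OMP_NUM_THREADS=1 python3 s2.py
```

```text
[ 0.002  0.004 -0.006] [-0.    -0.001 -0.002]
[-0.002  0.007 -0.002] [ 0.002 -0.002  0.006]
[ 0.005 -0.001  0.001] [ 0.001  0.013 -0.015]
[ 0.007 -0.008  0.002] [-0.001  0.03   0.003]
[-0.018 -0.013 -0.   ] [-0.001  0.03   0.003]
[0.004 0.023 0.001] [-0.001  0.028  0.002]
(50, -70, 0) 16 -150 grasp [-0.81  0.7   0.37  2.1   1.03  0.77 -1.07] mort [-1.17  0.55  0.15  1.62  0.62  1.55 -0.87] pour [-0.84  0.66 -0.35  1.68  0.8   1.59  1.48]
(50, -70, 180) 8 150 grasp [-0.93  0.74  0.54  2.1   0.92  0.67  2.18] mort [-1.3   0.56  0.35  1.62  0.55  1.5   2.35] pour [-1.66  0.86  0.99  1.68  0.14  1.24  0.05]
(50, -60, 0) 16 -150 grasp [-0.87  0.68  0.45  2.2   1.26  0.63 -1.17] mort [-1.23  0.49  0.18  1.71  0.69  1.43 -0.8 ] pour [-0.92  0.6  -0.26  1.78  0.85  1.46  1.56]
(50, -60, 180) 8 150 grasp [-1.05  0.76  0.7   2.2   1.1   0.46  2.11] mort [-1.41  0.52  0.44  1.71  0.6   1.37  2.43] pour [-1.76  0.85  1.07  1.78  0.15  1.08  0.16]
(50, -50, 0) 16 -150 grasp [-0.31  0.63 -0.27  2.3   1.66  0.99 -1.34] mort [-0.74  0.48 -0.54  1.81  0.97  1.55 -0.95] pour [-0.53  0.7  -0.89  1.88  
[... 4208 characters left out ...]
9  1.72  0.25  1.18  0.07]
(80, -50, 0) 9 -150 grasp [-1.16  1.11  0.59  2.29  1.61  0.87 -1.83] mort [-1.54  0.72  0.43  1.84  0.96  1.48 -0.97] pour [-1.27  0.8   0.03  1.85  1.07  1.6   1.41]
(80, -50, 180) 8 150 grasp [-1.    1.03  0.38  2.29  1.64  1.07  1.33] mort [-1.38  0.68  0.19  1.84  1.04  1.59  2.09] pour [-1.66  0.9   0.61  1.85  0.83  1.28 -0.46]
(80, -40, 0) 9 -150 grasp [-0.75  1.01  0.12  2.4   1.9   1.38 -1.95] mort [-1.16  0.62 -0.16  1.97  1.24  1.67 -1.16] pour [-1.02  0.79 -0.37  1.98  1.31  1.76  1.27]
(80, -40, 180) 8 150 grasp [-0.86  1.03  0.24  2.4   1.9   1.28  1.15] mort [-1.28  0.62 -0.01  1.97  1.21  1.59  2.  ] pour [-1.48  0.78  0.27  1.98  1.13  1.37 -0.69]
```

```bash
cat >> s4.py <<'E'
E
cat > pl2.py <<'E'
import sys;from s4 import *
for nm,S in {'A':[([0,-1,.3],6),([.67,-.74,1],8),([.67,-.74,.7],10),([.67,-.74,.7],8)],'B':[([.67,-.74,.8],10),([.67,-.74,.8],12),([.67,-.74,.8],8)],'C':[([.2,-1,.5],10),([.5,-.9,.5],12),([.67,-.74,.3],8)]}.items():
    q=np.array(readout.observe()['joints']);print(nm)
    for d,n in S:
        for i in range(n):
            T,_=fk(q);dd=np.array(d)/np.abs(T.inv().apply(d)).max()
            if i%4==0:print('  row',T.inv().apply(dd).round(2).tolist())
            q=wstep(q,dd)
        print(d,n,desc(q),'self',selfd(q).round(2))
    for P in([.45,0,.6],[.3,.2,.45],[.4,.15,.25]):
        q=go(q,np.array(P));print('  go',P,desc(q))
E
python3 pl2.py
```

```text
A
  row [-0.29, -1.0, -0.7]
  row [-0.3, -1.0, -0.69]
[0, -1, 0.3] 6 q [-0.36 -0.14  1.1   1.33 -0.17  2.    2.  ] p [ 0.239 -0.241  0.598] tilt 18 az 68 yz 0.30 wrist [ 0.2  -0.34  0.93] self 0.36
  row [-0.8, -0.22, -1.0]
  row [-1.0, -0.33, -0.91]
[0.67, -0.74, 1] 8 q [ 0.23  0.2   0.82  0.84 -0.51  2.    2.07] p [ 0.399 -0.335  0.709] tilt 19 az 7 yz 0.13 wrist [ 0.29 -0.35  1.04] self 0.45
  row [-1.0, -0.43, -0.46]
  row [-1.0, -0.43, -0.32]
  row [-1.0, -0.43, -0.18]
[0.67, -0.74, 0.7] 10 q [ 0.75  0.62  0.25  0.08 -0.56  1.92  1.84] p [ 0.577 -0.505  0.75 ] tilt 34 az -16 yz 0.03 wrist [ 0.39 -0.45  1.04] self 0.54
  row [-1.0, -0.43, -0.1]
  row [-1.0, -0.43, 0.04]
[0.67, -0.74, 0.7] 8 q [ 0.76  0.69  0.25  0.08 -0.57  1.59  1.86] p [ 0.665 -0.597  0.761] tilt 48 az -23 yz -0.04 wrist [ 0.43 -0.5   0.99] self 0.57
  go [0.45, 0, 0.6] q [ 0.3  -0.42 -0.38  1.76  0.12  1.04  1.12] p [ 0.45  -0.001  0.6  ] tilt 45 az -20 yz -0.02 wrist [0.22 0.08 0.84]
  go [0.3, 0.2, 0.45] q [-0.18 -0.44 -0.75  2.01  0.43  1.19  0.22] p [0.303 0.198 0.452] tilt 43 az -20 yz -0.03 wrist [0.08 0
[... 1598 characters left out ...]
] p [ 0.517 -0.701  0.634] tilt 32 az -23 yz -0.04 wrist [ 0.35 -0.63  0.93] self 0.56
  row [-1.0, -0.55, 0.25]
  row [-1.0, -0.54, 0.41]
[0.67, -0.74, 0.3] 8 q [ 0.89  0.92  0.1   0.08 -0.39  1.38  2.05] p [ 0.659 -0.806  0.586] tilt 47 az -33 yz -0.15 wrist [ 0.45 -0.67  0.82] self 0.57
  go [0.45, 0, 0.6] q [ 0.48 -0.42 -0.55  1.71  0.15  1.11  1.12] p [ 0.45 -0.    0.6 ] tilt 44 az -29 yz -0.12 wrist [0.24 0.12 0.85]
  go [0.3, 0.2, 0.45] q [ 0.03 -0.44 -0.91  1.96  0.38  1.26  0.29] p [0.302 0.198 0.452] tilt 42 az -29 yz -0.12 wrist [0.1  0.31 0.71]
  go [0.4, 0.15, 0.25] q [ 0.34 -0.08 -1.27  2.31  0.85  0.86 -0.25] p [0.399 0.148 0.252] tilt 41 az -27 yz -0.10 wrist [0.2  0.25 0.51]
```

```bash
sed -i "s/^for nm,S in .*/for nm,S in {'C':json.loads(sys.argv[1])}.items():/" pl2.py
python3 -m creep '[[-0.6,-0.97,-1,0,1],[-0.6,-0.97,-1,0,1],[-0.6,-0.97,-1,0,1],[-0.6,-0.97,-1,0,1],[-0.65,-1,-1,0,1],[-0.65,-1,-1,0,1],[-0.65,-1,-1,0,1],[-0.65,-1,-0.9,0,1],[-0.7,-1,-0.8,0,1],[-0.7,-1,-0.8,0,1]]'>/dev/null;python3 st.py; python3 pl2.py '[[[0.3,-0.9,0.6],12],[[0.5,-0.9,0.3],8]]'
```

```text
t 6.2 q [-1.04 -0.44  1.32  1.06  0.2   2.    1.71] p [ 0.304 -0.358  0.646] z [ 0.24  0.18 -0.95] y [0.23 0.95 0.23] w 1.0 F [-0.4 -0.   0. ] g 0.0
C
  row [-0.99, -1.0, -0.97]
  row [-1.0, -1.0, -0.59]
  row [-1.0, -1.0, -0.29]
[0.3, -0.9, 0.6] 12 q [-1.55 -0.44  1.32  0.4   0.9   2.    1.83] p [ 0.293 -0.502  0.856] tilt 37 az -35 yz -0.15 wrist [ 0.12 -0.38  1.13] self 0.5
  row [-1.0, -0.86, 0.4]
  row [-1.0, -0.84, 0.62]
[0.5, -0.9, 0.3] 8 q [-2.03 -0.44  1.32  0.08  1.5   1.8   1.97] p [ 0.367 -0.574  0.94 ] tilt 53 az -47 yz -0.32 wrist [ 0.18 -0.37  1.15] self 0.56
  go [0.45, 0, 0.6] q [-1.43 -0.23  0.54  1.67  0.96  1.68  0.38] p [ 0.45  -0.     0.601] tilt 48 az -48 yz -0.31 wrist [0.28 0.19 0.83]
  go [0.3, 0.2, 0.45] q [-1.6  -0.02  0.26  1.87  0.72  1.75 -0.2 ] p [0.303 0.197 0.452] tilt 48 az -48 yz -0.32 wrist [0.13 0.39 0.68]
  go [0.4, 0.15, 0.25] q [-1.42  0.2   0.4   2.17  0.82  1.16 -0.33] p [0.4  0.15 0.25] tilt 48 az -48 yz -0.32 wrist [0.23 0.34 0.48]
```

```bash

python3 -m creep '[[-1,-1,-0.95,0,1],[-1,-1,-0.9,0,1],[-1,-1,-0.8,0,1],[-1,-1,-0.7,0,1],[-1,-1,-0.6,0,1],[-1,-1,-0.5,0,1],[-1,-1,-0.4,0,1],[-1,-1,-0.3,0,1],[-1,-1,-0.3,0,1],[-1,-1,-0.2,0,1]]'>/dev/null;python3 st.py; python3 pl2.py '[[[0.3,-0.9,0.6],8],[[0.5,-0.9,0.3],8]]';python3 pl2.py '[[[0.3,-0.9,0.3],8],[[0.3,-0.9,0.3],8]]'
```

```text
t 7.45 q [-1.26 -0.44  1.32  0.62  0.62  2.    1.83] p [ 0.326 -0.485  0.787] z [ 0.44 -0.2  -0.88] y [ 0.33  0.94 -0.04] w 1.0 F [ 0.8  0.1 -0.1] g 0.0
C
  row [-0.99, -1.0, -0.24]
  row [-0.99, -1.0, 0.01]
[0.3, -0.9, 0.6] 8 q [-1.85 -0.44  1.32  0.08  1.35  1.93  2.06] p [ 0.288 -0.576  0.911] tilt 46 az -46 yz -0.28 wrist [ 0.11 -0.4   1.15] self 0.54
  row [-1.0, -0.84, 0.71]
  row [-1.0, -0.8, 0.99]
[0.5, -0.9, 0.3] 8 q [-2.03 -0.44  1.32  0.08  1.59  1.62  2.01] p [ 0.361 -0.621  0.991] tilt 63 az -54 yz -0.42 wrist [ 0.18 -0.37  1.15] self 0.57
  go [0.45, 0, 0.6] q [-1.4  -0.15  0.5   1.73  1.08  1.72  0.3 ] p [ 0.45 -0.    0.6 ] tilt 58 az -55 yz -0.42 wrist [0.28 0.24 0.78]
  go [0.3, 0.2, 0.45] q [-1.61  0.09  0.27  1.87  0.77  1.84 -0.24] p [0.302 0.198 0.452] tilt 58 az -55 yz -0.42 wrist [0.13 0.44 0.63]
  go [0.4, 0.15, 0.25] q [-1.41  0.34  0.36  2.13  0.85  1.29 -0.42] p [0.4  0.15 0.25] tilt 58 az -55 yz -0.43 wrist [0.23 0.39 0.43]
C
  row [-0.83, -1.0, 0.1]
  row [-0.83, -1.0, 0.32]
[0.3, -0.9, 0.3] 8 q [-1.26 -0.44  1.32  0.69  0.79  1.67  1.83] p [ 0.29  -0.575  0.84 ] tilt 45 az -47 yz -0.30 wrist [ 0.13 -0.4   1.09] self 0.54
  row [-0.84, -1.0, 0.56]
  row [-0.84, -1.0, 0.86]
[0.3, -0.9, 0.3] 8 q [-1.15 -0.44  1.32  0.86  0.91  1.25  1.76] p [ 0.314 -0.659  0.885] tilt 63 az -57 yz -0.45 wrist [ 0.15 -0.4   1.04] self 0.54
  go [0.45, 0, 0.6] q [-0.7  -0.11 -0.09  1.75  1.04  1.64  0.34] p [ 0.45 -0.    0.6 ] tilt 60 az -56 yz -0.45 wrist [0.28 0.25 0.77]
  go [0.3, 0.2, 0.45] q [-1.01  0.13 -0.4   1.87  0.8   1.92 -0.31] p [0.3  0.2  0.45] tilt 60 az -56 yz -0.45 wrist [0.13 0.45 0.62]
  go [0.4, 0.15, 0.25] q [-0.88  0.37 -0.3   2.12  0.95  1.5  -0.57] p [0.4  0.15 0.25] tilt 60 az -56 yz -0.45 wrist [0.23 0.4  0.42]
```

```bash

python3 -m creep '[[-1,-0.9,0,0,1],[-1,-0.9,0.1,0,1],[-1,-0.9,0.1,0,1],[-1,-0.9,0.2,0,1],[-1,-0.9,0.3,0,1],[-1,-0.9,0.4,0,1],[-1,-0.85,0.5,0,1],[-1,-0.85,0.6,0,1],[-1,-0.85,0.7,0,1],[-1,-0.85,0.8,0,1]]'>/dev/null;python3 st.py; python3 pl2.py '[[[0.5,-0.9,0.3],8]]'
```

```text
t 8.7 q [-1.88 -0.44  1.32  0.08  1.42  1.93  2.07] p [ 0.393 -0.566  0.903] z [ 0.52 -0.5  -0.69] y [ 0.47  0.85 -0.26] w 1.0 F [-0.4 -0.2  0.1] g 0.0
C
  row [-1.0, -0.82, 0.71]
  row [-1.0, -0.79, 1.0]
[0.5, -0.9, 0.3] 8 q [-2.04 -0.44  1.32  0.08  1.62  1.62  2.03] p [ 0.355 -0.625  0.991] tilt 63 az -56 yz -0.45 wrist [ 0.18 -0.37  1.15] self 0.57
  go [0.45, 0, 0.6] q [-1.43 -0.13  0.55  1.72  1.07  1.74  0.32] p [ 0.45 -0.    0.6 ] tilt 58 az -57 yz -0.45 wrist [0.29 0.25 0.78]
  go [0.3, 0.2, 0.45] q [-1.64  0.11  0.32  1.85  0.75  1.85 -0.21] p [0.302 0.198 0.452] tilt 58 az -57 yz -0.45 wrist [0.14 0.44 0.63]
  go [0.4, 0.15, 0.25] q [-1.44  0.36  0.41  2.11  0.82  1.29 -0.38] p [0.4  0.15 0.25] tilt 58 az -57 yz -0.45 wrist [0.24 0.4  0.43]
```

```bash

python3 -m creep '[[-1,-0.7,0.7,0,1],[-1,-0.7,0.7,0,1],[-1,-0.7,0.8,0,1],[-1,-0.7,0.9,0,1],[-1,-0.7,1,0,1],[-1,-0.7,1,0,1],[-0.9,-0.65,1,0,1],[-0.9,-0.6,1,0,1],[-0.8,-0.6,1,0,1],[-0.8,-0.6,1,0,1]]'>/dev/null;python3 st.py; python3 pl2.py '[[[0.5,-0.8,0.5],8]]'
```

```text
t 9.95 q [-1.97 -0.44  1.32  0.08  1.56  1.6   2.05] p [ 0.445 -0.618  0.999] z [ 0.57 -0.69 -0.44] y [ 0.58  0.72 -0.38] w 1.0 F [-0.6  0.1 -0.5] g 0.0
C
  row [-1.0, -0.65, 0.87]
  row [-0.87, -0.54, 1.0]
[0.5, -0.8, 0.5] 8 q [-2.08 -0.44  1.32  0.08  1.7   1.34  2.  ] p [ 0.381 -0.649  1.083] tilt 79 az -58 yz -0.51 wrist [ 0.2  -0.36  1.15] self 0.57
  go [0.45, 0, 0.6] q [-1.35 -0.06  0.43  1.88  1.26  1.77  0.15] p [ 0.45  -0.     0.601] tilt 75 az -58 yz -0.51 wrist [0.28 0.28 0.69]
  go [0.3, 0.2, 0.45] q [-1.59  0.24  0.23  1.92  0.86  1.94 -0.32] p [0.303 0.197 0.453] tilt 75 az -58 yz -0.52 wrist [0.13 0.48 0.54]
  go [0.4, 0.15, 0.25] q [-1.4   0.54  0.29  2.11  0.92  1.46 -0.58] p [0.4  0.15 0.25] tilt 74 az -58 yz -0.52 wrist [0.23 0.43 0.34]
```

```bash
cat > to.py <<'E'
import sys;from s4 import *
# usage: to.py '[[x,y,z],...]' : world TCP waypoints -> tool-axis rows from measured pose, simulated
s=readout.observe();q=np.array(s['joints']);T=R.from_rotvec(s['ee_rot']);M=T.as_matrix();p=np.array(s['position'])
z=M[:,2];h=np.cross(z,[0,0,1]);h/=np.linalg.norm(h)
for hh in(h,-h):
    print('roll to level y: units',round(np.degrees(np.arctan2(np.cross(M[:,1],hh)@z,M[:,1]@hh))/4,2))
for w in json.loads(sys.argv[1]):
    d=T.inv().apply(np.array(w)-p)/.04;n=int(np.ceil(np.abs(d).max()-.02))
    q=go(q,np.array(w)+fk(np.array(s['joints']))[1]-np.array(s['position']));print('to',w,n,'rows of',(d/max(n,1)).round(3).tolist(),'|',desc(q),'self',selfd(q).round(2));p=np.array(w)
E
python3 to.py '[[0.45,0,0.6],[0.36,0.16,0.4],[0.459,0.078,0.127],[0.550,-0.032,0.057]]'
```

```text
roll to level y: units -38.69
roll to level y: units 6.31
to [0.45, 0, 0.6] 16 rows of [0.533, 0.94, -0.394] | q [-0.95 -0.28 -0.04  1.85  1.    1.83  0.3 ] p [ 0.34  -0.017  0.601] tilt 59 az -56 yz -0.45 wrist [0.18 0.23 0.78] self 0.38
to [0.36, 0.16, 0.4] 6 rows of [0.917, 0.583, -0.314] | q [-1.13  0.03 -0.32  2.06  0.69  1.83 -0.41] p [0.25  0.143 0.401] tilt 59 az -56 yz -0.45 wrist [0.09 0.39 0.58] self 0.28
to [0.459, 0.078, 0.127] 6 rows of [0.676, 0.429, 0.969] | q [-0.97  0.5  -0.17  2.42  1.04  1.2  -0.9 ] p [0.348 0.061 0.129] tilt 58 az -57 yz -0.46 wrist [0.19 0.31 0.31] self 0.29
to [0.55, -0.032, 0.057] 4 rows of [0.005, 0.001, 0.994] | q [-0.71  0.68  0.01  2.46  1.52  1.01 -1.08] p [ 0.439 -0.047  0.06 ] tilt 58 az -57 yz -0.46 wrist [0.28 0.2  0.24] self 0.28
```

```bash
cat > fit.py <<'E'
from h import *;import json
D=[json.loads(l) for l in open('log.jsonl')]
def fkg(q,a):
    b,h,L1,L2,Lt,y7,o3,o5,e1,e2,e3,o2,o4,o6=a;E=lambda x,v:R.from_euler(x,v)
    T=E('z',b-q[0])*E('y',q[1]+o2);p=np.array([0,0,h]);p=p+T.apply([e1,0,L1])
    T=T*E('z',-q[2]+o3)*E('y',q[3]+o4);p=p+T.apply([e2,0,L2])
    T=T*E('z',-q[4]+o5)*E('y',q[5]+o6);p=p+T.apply([e3,0,Lt])
    return T*E('z',-q[6]+y7),p
def f(a):
    e=[]
    for q,p,r in D:
        T,pp=fkg(q,a);e+=list((pp-p)*3)+list((T.inv()*R.from_rotvec(r)).as_rotvec())
    return np.r_[e,.01*np.array(a[6:])]
s=least_squares(f,A+[0]*8,loss='soft_l1',f_scale=.03);print(s.cost,s.x.round(3).tolist())
for q,p,r in D:
    T,x=fkg(np.array(q),s.x);print((x-p).round(3),(T.inv()*R.from_rotvec(r)).as_rotvec().round(3))
E
python3 fit.py
```

```text
0.02144682615810321 [-0.014, 0.3, 0.542, 0.42, 0.359, 1.511, -0.051, 0.01, -0.015, 0.057, -0.024, -0.012, -0.039, 0.042]
[-0.02  -0.017  0.005] [ 0.011  0.011 -0.004]
[-0.024  0.003 -0.004] [0.013 0.005 0.008]
[-0.004  0.009  0.001] [ 0.014  0.018 -0.005]
[-0.003  0.013  0.016] [0.011 0.036 0.025]
[-0.025 -0.007 -0.011] [ 0.001 -0.004 -0.012]
[ 0.008  0.034 -0.015] [0.031 0.015 0.012]
[-0.004  0.004 -0.015] [ 0.019 -0.004 -0.008]
[-0.009 -0.003 -0.002] [ 0.004 -0.029 -0.014]
[-0.02  -0.003  0.015] [-0.002 -0.058 -0.006]
[-0.028 -0.003  0.011] [-0.017 -0.073  0.009]
```

```bash
cat > fit.py <<'E'
from h import *;import json
D=[json.loads(l) for l in open('log.jsonl')]
N0=[0,0,A[1],0,0,A[0]]+[0,0,A[2],0,0,0]+[0,0,A[3],0,0,0]+[0,0,A[4],0,0,A[5]]
mask=np.array([1,1,0,1,1,0]+[1,1,0,1,1,1]+[1,1,0,1,1,1]+[1,1,0,1,1,0],float)
def fkg(q,a):
    p=np.zeros(3);T=R.identity();E=lambda x,v:R.from_euler(x,v)
    J=[None,E('z',-q[0])*E('y',q[1]),E('z',-q[2])*E('y',q[3]),E('z',-q[4])*E('y',q[5])]
    for k in range(4):
        c=a[6*k:6*k+6]
        if k: T=T*J[k]
        p=p+T.apply(c[:3]);T=T*R.from_rotvec(c[3:])
    return T*E('z',-q[6]),p
def res(a,reg):
    e=[]
    for q,p,r in D:
        T,pp=fkg(q,a);e+=list((pp-p)*3)+list((T.inv()*R.from_rotvec(r)).as_rotvec())
    return np.r_[e,reg*mask*np.array(a)]
def fit(reg=.02):
    return least_squares(res,N0,args=(reg,)).x
if __name__=='__main__':
  for reg in(.3,.05,.01):
    a=fit(reg);print(reg,a.reshape(4,6).round(3).tolist())
    print(np.abs([ (fkg(np.array(q),a)[1]-p) for q,p,r in D]).max(1).round(3), np.array([np.linalg.norm((fkg(np.array(q),a)[0].inv()*R.from_rotvec(r)).as_rotvec()) for q,p,r in D]).round(3))
E
python3 fit.py
```

```text
0.3 [[0.0, -0.0, 0.272, 0.002, -0.001, -0.0], [0.001, -0.037, 0.558, -0.0, 0.003, -0.001], [-0.002, -0.017, 0.428, 0.002, -0.002, 0.002], [0.001, 0.0, 0.372, 0.001, -0.0, 1.568]]
[0.    0.005 0.004 0.001 0.001 0.    0.001 0.    0.    0.001] [0.001 0.009 0.013 0.002 0.002 0.003 0.001 0.001 0.002 0.001]
0.05 [[-0.0, 0.0, 0.272, 0.002, -0.001, -0.001], [0.001, -0.038, 0.558, 0.0, 0.005, -0.0], [-0.002, -0.017, 0.428, 0.003, -0.003, 0.003], [0.001, 0.001, 0.372, 0.002, -0.0, 1.567]]
[0.001 0.005 0.004 0.001 0.001 0.001 0.001 0.    0.    0.001] [0.001 0.009 0.013 0.002 0.002 0.003 0.001 0.001 0.002 0.001]
0.01 [[-0.0, 0.0, 0.272, 0.002, -0.001, -0.001], [0.001, -0.038, 0.558, 0.0, 0.005, -0.0], [-0.002, -0.017, 0.428, 0.003, -0.003, 0.003], [0.001, 0.001, 0.372, 0.002, -0.0, 1.567]]
[0.001 0.005 0.004 0.001 0.001 0.001 0.001 0.    0.    0.001] [0.001 0.009 0.013 0.002 0.002 0.003 0.001 0.001 0.002 0.001]
```

```bash
sed -i "s/^A=.*/A=[0,.272,.558,.428,.372,1.569]/; s/apply(\[0,0,L1\])/apply([0,-.038,L1])/; s/apply(\[0,0,L2\])/apply([0,-.017,L2])/" h.py
python3 to.py '[[0.45,0,0.6],[0.36,0.16,0.4],[0.459,0.078,0.127],[0.550,-0.032,0.057]]'
```

```text
roll to level y: units -38.69
roll to level y: units 6.31
to [0.45, 0, 0.6] 16 rows of [0.533, 0.94, -0.394] | q [-1.38 -0.19  0.36  1.8   1.04  1.83  0.23] p [ 0.453 -0.001  0.6  ] tilt 58 az -51 yz -0.38 wrist [0.25 0.25 0.8 ] self 0.4
to [0.36, 0.16, 0.4] 6 rows of [0.917, 0.583, -0.314] | q [-1.51  0.12  0.23  2.02  0.75  1.69 -0.32] p [0.363 0.159 0.4  ] tilt 58 az -51 yz -0.39 wrist [0.17 0.4  0.6 ] self 0.35
to [0.459, 0.078, 0.127] 6 rows of [0.676, 0.429, 0.969] | q [-1.24  0.6   0.3   2.32  1.03  0.95 -0.74] p [0.462 0.077 0.127] tilt 58 az -52 yz -0.39 wrist [0.27 0.32 0.33] self 0.32
to [0.55, -0.032, 0.057] 4 rows of [0.005, 0.001, 0.994] | q [-0.96  0.79  0.39  2.32  1.46  0.73 -0.96] p [ 0.553 -0.03   0.059] tilt 58 az -53 yz -0.40 wrist [0.36 0.22 0.26] self 0.32
```

```bash
python3 -m creep '[[-1,-0.4,0.9,0,1],[-1,-0.4,0.9,0,1],[-1,-0.4,1,0,1],[-1,-0.4,1,0,1],[-0.9,-0.4,1,0,1],[-0.9,-0.4,1,0,1],[-0.9,-0.4,1,0,1],[-0.9,-0.4,1,0,1]]'>/dev/null;python3 st.py; python3 to.py '[[0.45,0,0.6],[0.36,0.16,0.4]]'
```

```text
t 10.95 q [-2.06 -0.44  1.32  0.08  1.65  1.37  2.01] p [ 0.49  -0.622  1.08 ] z [ 0.61 -0.76 -0.22] y [ 0.65  0.64 -0.42] w 1.0 F [-0.4 -0.2  0.3] g 0.0
roll to level y: units -38.6
roll to level y: units 6.4
to [0.45, 0, 0.6] 15 rows of [0.613, 0.954, -0.657] | q [-1.36 -0.13  0.3   1.95  1.18  1.86  0.08] p [ 0.453 -0.001  0.6  ] tilt 72 az -52 yz -0.43 wrist [0.24 0.28 0.72] self 0.38
to [0.36, 0.16, 0.4] 5 rows of [0.993, 0.64, -0.668] | q [-1.52  0.26  0.18  2.07  0.83  1.76 -0.46] p [0.363 0.159 0.4  ] tilt 72 az -52 yz -0.44 wrist [0.15 0.44 0.52] self 0.33
```

```bash
python3 -m creep '[[0.61,0.95,-0.66,0,1],[0.61,0.95,-0.66,0,1],[0.61,0.95,-0.66,0,1],[0.61,0.95,-0.66,0,1],[0.61,0.95,-0.66,0,1],[0.61,0.95,-0.66,0,1],[0.61,0.95,-0.66,0,1],[0.61,0.95,-0.66,0,1],[0.61,0.95,-0.66,0,1],[0.61,0.95,-0.66,0,1],[0.61,0.95,-0.66,0,1],[0.61,0.95,-0.66,0,1]]'>/dev/null;python3 st.py; python3 to.py '[[0.45,0,0.6],[0.36,0.16,0.4]]'
```

```text
t 12.45 q [-0.74 -0.36  0.13  1.81  1.45  1.52  0.57] p [ 0.467 -0.213  0.784] z [ 0.62 -0.77 -0.16] y [ 0.66  0.62 -0.43] w 1.0 F [ 0.8  1.2 -1. ] g 0.0
roll to level y: units -38.62
roll to level y: units 6.38
to [0.45, 0, 0.6] 5 rows of [0.682, 0.997, -0.721] | q [-0.89 -0.06 -0.16  2.04  1.26  1.82 -0.02] p [ 0.453 -0.003  0.6  ] tilt 80 az -51 yz -0.43 wrist [0.22 0.28 0.66] self 0.37
to [0.36, 0.16, 0.4] 5 rows of [0.953, 0.629, -0.734] | q [-1.16  0.36 -0.31  2.1   0.9   1.94 -0.66] p [0.363 0.157 0.4  ] tilt 80 az -50 yz -0.44 wrist [0.13 0.44 0.46] self 0.3
```

```bash
python3 -m creep '[[0.68,1,-0.72,0,1],[0.68,1,-0.72,0,1],[0.68,1,-0.72,0,1],[0.68,1,-0.72,0,1],[0.68,1,-0.72,0,1],[0,0,0,1,1],[0,0,0,1,1],[0,0,0,1,1],[0,0,0,1,1],[0,0,0,1,1],[0,0,0,1,1],[0,0,0,0.4,1]]'>/dev/null;python3 st.py; python3 to.py '[[0.39,0.16,0.4],[0.433,0.113,0.10],[0.551,-0.034,0.063]]'
```

```text
t 13.95 q [-0.87 -0.06 -0.18  2.03  1.26  1.83 -0.48] p [ 0.451 -0.001  0.601] z [ 0.62 -0.77 -0.16] y [0.78 0.63 0.  ] w 1.0 F [ 0.3 -0.1  1.8] g 0.0
roll to level y: units 44.97
roll to level y: units -0.03
to [0.39, 0.16, 0.4] 6 rows of [0.937, 0.224, -0.537] | q [-1.1   0.38 -0.3   2.08  0.96  1.92 -1.08] p [0.393 0.158 0.4  ] tilt 80 az -51 yz -0.01 wrist [0.16 0.44 0.46] self 0.32
to [0.433, 0.113, 0.1] 8 rows of [0.894, 0.01, 0.346] | q [-1.04  0.97 -0.23  2.2   1.09  1.55 -1.66] p [0.436 0.111 0.1  ] tilt 80 az -51 yz -0.01 wrist [0.2  0.4  0.16] self 0.34
to [0.551, -0.034, 0.063] 5 rows of [0.033, -0.007, 0.96] | q [-0.76  1.05 -0.04  2.27  1.49  1.42 -1.75] p [ 0.553 -0.035  0.063] tilt 80 az -51 yz -0.01 wrist [0.32 0.25 0.13] self 0.33
```

```bash
python3 - <<'E'
from h import *
d=np.load('d0.npz');P=d['t'];h=cv2.cvtColor(d['tp'],cv2.COLOR_BGR2HSV)
m=(h[...,0]>20)&(h[...,0]<35)&(h[...,1]>150);q=P[m];print(len(q),np.percentile(q,[1,50,99],axis=0).round(3));i=q[:,1].argmin();print(q[i],q[q[:,0].argmax()])
E
python3 to.py '[[0.42,0.10,0.4],[0.504,0.024,0.2],[0.504,0.024,0.075],[0.551,-0.034,0.063]]'
```

```text
2832 [[0.158 0.387 0.015]
 [0.256 0.474 0.044]
 [0.344 0.557 0.048]]
[0.38084434 0.01547581 0.95150209] [0.38084434 0.01547581 0.95150209]
roll to level y: units 44.97
roll to level y: units -0.03
to [0.42, 0.1, 0.4] 6 rows of [0.893, 0.163, -0.268] | q [-1.01  0.32 -0.27  2.18  1.04  1.83 -1.06] p [0.423 0.098 0.4  ] tilt 80 az -51 yz -0.01 wrist [0.19 0.38 0.46] self 0.32
to [0.504, 0.024, 0.2] 5 rows of [0.898, 0.084, 0.712] | q [-0.84  0.73 -0.17  2.31  1.28  1.54 -1.49] p [0.507 0.022 0.2  ] tilt 80 az -51 yz -0.01 wrist [0.28 0.31 0.26] self 0.31
to [0.504, 0.024, 0.075] 4 rows of [0.771, -0.002, 0.124] | q [-0.84  1.02 -0.16  2.26  1.33  1.49 -1.73] p [0.507 0.022 0.075] tilt 80 az -51 yz -0.01 wrist [0.28 0.31 0.14] self 0.33
to [0.551, -0.034, 0.063] 2 rows of [-0.001, -0.003, 0.945] | q [-0.73  1.05 -0.08  2.27  1.5   1.45 -1.74] p [ 0.553 -0.036  0.063] tilt 80 az -51 yz -0.01 wrist [0.32 0.25 0.13] self 0.33
```

```bash
python3 -m creep '[[0.893,0.163,-0.268,0,1],[0.893,0.163,-0.268,0,1],[0.893,0.163,-0.268,0,1],[0.893,0.163,-0.268,0,1],[0.893,0.163,-0.268,0,1],[0.893,0.163,-0.268,0,1],[0.9,0.084,0.71,0,1],[0.9,0.084,0.71,0,1],[0.9,0.084,0.71,0,1],[0.9,0.084,0.71,0,1],[0.9,0.084,0.71,0,1],[0,0,0,0,1]]'>/dev/null;python3 st.py; python3 to.py '[[0.504,0.024,0.075],[0.551,-0.034,0.063]]'
python3 -c "
from h import *
grab('scene','s1.png')
"
```

```text
t 15.45 q [-0.84  0.74 -0.17  2.32  1.28  1.54 -1.52] p [0.504 0.023 0.198] z [ 0.62 -0.77 -0.16] y [ 0.78  0.63 -0.  ] w 1.0 F [ 0.3 -0.3  0.4] g 0.0
roll to level y: units -44.95
roll to level y: units 0.05
to [0.504, 0.024, 0.075] 4 rows of [0.761, 0.01, 0.117] | q [-0.85  1.03 -0.15  2.26  1.33  1.5  -1.74] p [0.506 0.022 0.075] tilt 81 az -51 yz -0.01 wrist [0.28 0.31 0.14] self 0.33
to [0.551, -0.034, 0.063] 2 rows of [0.0, 0.001, 0.945] | q [-0.73  1.06 -0.08  2.27  1.5   1.46 -1.76] p [ 0.553 -0.036  0.063] tilt 81 az -51 yz -0.01 wrist [0.32 0.25 0.12] self 0.33
```

View pics/s1.png

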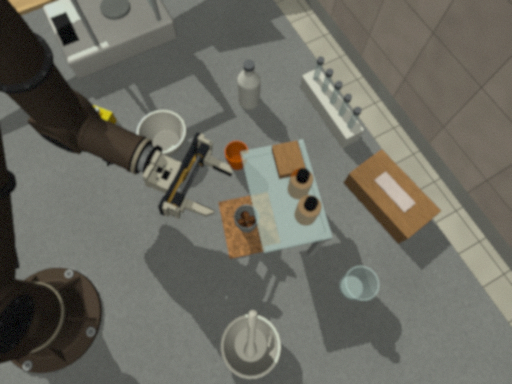

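```bash
python3 -m creep '[[0.76,0.01,0.117,0,1],[0.76,0.01,0.117,0,1],[0.76,0.01,0.117,0,1],[0.76,0.01,0.117,0,1],[0,0,0.63,0,1],[0,0,0.63,0,1],[0,0,0.63,0,1],[0,0,0,0,1]]';python3 st.py; python3 -c "
from h import *
grab('scene','s2.png');grab('wrist','w2.png')
a=cv2.imread('pics/s2.png')[100:300,100:350];b=cv2.imread('pics/w2.png')
cv2.imwrite('pics/c2.png',np.hstack([cv2.resize(a,(400,320)),cv2.resize(b,(400,320))]))
"; python3 to.py '[[0.551,-0.034,0.063]]'
```

```text
clock: 16.5
position: [0.5522, -0.0324, 0.0669]
ee_rot: [0.766, 1.6, -0.648]
force: [-0.4, 0.9, 0.5]
width: 1.0
gripper_force: 0.0
t 16.5 q [-0.74  1.06 -0.07  2.27  1.5   1.46 -1.76] p [ 0.552 -0.032  0.067] z [ 0.62 -0.77 -0.16] y [0.78 0.63 0.  ] w 1.0 F [-0.4  0.9  0.5] g 0.0
roll to level y: units 44.94
roll to level y: units -0.06
to [0.551, -0.034, 0.063] 1 rows of [0.069, -0.069, 0.064] | q [-0.74  1.06 -0.07  2.27  1.5   1.46 -1.77] p [ 0.554 -0.033  0.066] tilt 81 az -51 yz 0.00 wrist [0.32 0.25 0.13] self 0.33
```

View pics/c2.png

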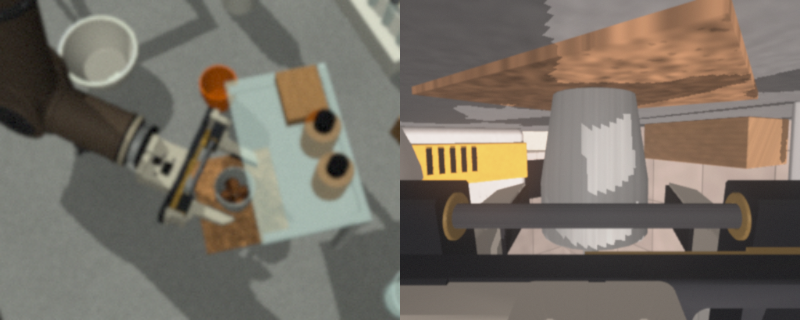

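```bash
python3 -m creep '[[0.1,0,0,0,1],[0,0,0,0,0],[0,0,0,0,0],[0,0,0,0,0],[0,0,0,0,0],[0,0,0,0,0],[0,0,0,0,0]]' 30;python3 st.py; python3 -m creep '[[-0.15,0,0,0,0],[-0.25,0,0,0,0],[-0.15,0,-0.2,0,0],[-0.15,0,-0.4,0,0],[-0.2,0,-0.6,0,0],[-0.2,0,-0.6,0,0],[-0.2,0,-0.6,0,0],[-0.2,0,-0.3,0,0],[0,0,0,0,0]]' 30;python3 st.py
```

```text
clock: 17.48
position: [0.5512, -0.0315, 0.0615]
ee_rot: [0.764, 1.602, -0.648]
force: [-0.8, 0.1, 0.7]
width: 0.695
gripper_force: 30.0
t 17.475 q [-0.74  1.07 -0.07  2.27  1.5   1.46 -1.77] p [ 0.551 -0.032  0.061] z [ 0.62 -0.77 -0.16] y [0.78 0.63 0.  ] w 0.69 F [-0.8  0.1  0.7] g 30.0
clock: 18.6
position: [0.4899, 0.0448, 0.1383]
ee_rot: [0.764, 1.603, -0.645]
force: [-0.9, 0.4, -2.3]
width: 0.7
gripper_force: 30.0
t 18.6 q [-0.89  0.89 -0.18  2.29  1.25  1.53 -1.64] p [0.49  0.045 0.138] z [ 0.62 -0.76 -0.16] y [0.77 0.63 0.  ] w 0.7 F [-0.9  0.4 -2.3] g 30.0
```

```bash
python3 to.py '[[0.475,0.07,0.24],[0.437,0.270,0.20]]'
```

```text
roll to level y: units 44.95
roll to level y: units -0.05
to [0.475, 0.07, 0.24] 3 rows of [-0.798, 0.04, -0.373] | q [-0.93  0.66 -0.21  2.27  1.17  1.62 -1.43] p [0.477 0.067 0.239] tilt 81 az -51 yz 0.00 wrist [0.24 0.35 0.3 ] self 0.32
to [0.437, 0.27, 0.2] 5 rows of [0.342, 0.484, -0.851] | q [-1.13  0.84 -0.25  1.88  1.01  1.81 -1.32] p [0.439 0.267 0.2  ] tilt 81 az -50 yz 0.01 wrist [0.2  0.55 0.26] self 0.38
```

```bash
python3 -m creep '[[-0.48,0.02,-0.22,0,0],[-0.48,0.02,-0.22,0,0],[-0.48,0.02,-0.22,0,0],[-0.48,0.02,-0.22,0,0],[-0.48,0.02,-0.22,0,0],[0.19,0.27,-0.47,0,0],[0.19,0.27,-0.47,0,0],[0.19,0.27,-0.47,0,0],[0.19,0.27,-0.47,0,0],[0.19,0.27,-0.47,0,0],[0.19,0.27,-0.47,0,0],[0.19,0.27,-0.47,0,0]]' 30 >/dev/null; python3 -m creep '[[0.19,0.27,-0.47,0,0],[0.19,0.27,-0.47,0,0],[0,0,0,0,0],[0,0,0,0,0]]' 30 >/dev/null;python3 st.py;  python3 -c "
from h import *
grab('scene','s3.png');grab('top','t3.png')
a=cv2.imread('pics/s3.png')[60:260,40:290];b=cv2.imread('pics/t3.png')[120:320,30:280]
cv2.imwrite('pics/c3.png',np.hstack([cv2.resize(a,(400,320)),cv2.resize(b,(400,320))]))
"
```

```text
t 20.6 q [-1.13  0.85 -0.25  1.88  1.01  1.81 -1.31] p [0.439 0.266 0.199] z [ 0.62 -0.77 -0.16] y [0.78 0.63 0.  ] w 0.7 F [ 0.3 -0.1 -1.8] g 30.0
```

View pics/c3.png

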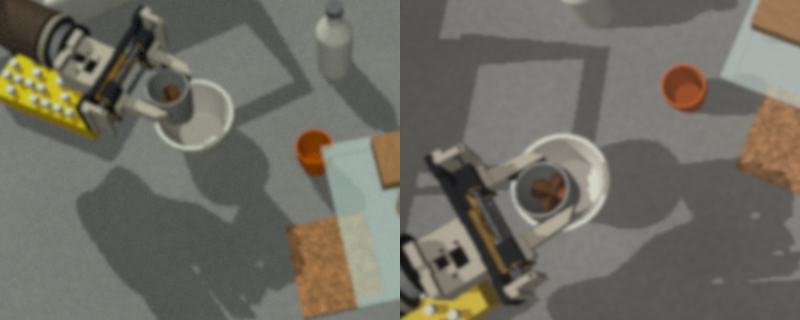

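```bash
python3 -m creep '[[0,0,0,-1,0],[0,0,0,-1,0],[0,0,0,-1,0],[0,0,0,-1,0],[0,0,0,-1,0],[0,0,0,-1,0],[0,0,0,-1,0],[0,0,0,-1,0],[0,0,0,-1,0],[0,0,0,-1,0],[0,0,0,-1,0],[0,0,0,-1,0]]' 30 >/dev/null;python3 st.py; python3 -m creep '[[0,0,0,-1,0],[0,0,0,-1,0],[0,0,0,-1,0],[0,0,0,-0.8,0],[0,0,0,-0.8,0],[0,0,0,-0.8,0],[0,0,0,-0.8,0],[0,0,0,-0.8,0],[0,0,0,-0.8,0],[0,0,0,-0.8,0],[0,0,0,-0.8,0],[0,0,0,-0.8,0]]' 30 >/dev/null;python3 st.py;  python3 -c "
from h import *
grab('scene','s4.png');grab('top','t4.png')
a=cv2.imread('pics/s4.png')[60:260,40:290];b=cv2.imread('pics/t4.png')[120:320,30:280]
cv2.imwrite('pics/c4.png',np.hstack([cv2.resize(a,(400,320)),cv2.resize(b,(400,320))]))
"
```

```text
t 22.2 q [-1.04  0.86 -0.37  1.87  1.04  1.88 -0.51] p [0.439 0.267 0.2  ] z [ 0.62 -0.77 -0.16] y [ 0.45  0.51 -0.73] w 0.7 F [ 0.5  0.4 -2.5] g 30.0
t 23.7 q [-0.99  0.88 -0.45  1.86  1.06  1.94  0.18] p [0.439 0.267 0.2  ] z [ 0.62 -0.77 -0.16] y [-0.08  0.14 -0.99] w 0.7 F [-0.5 -0.5 -1.5] g 30.0
```

View pics/c4.png

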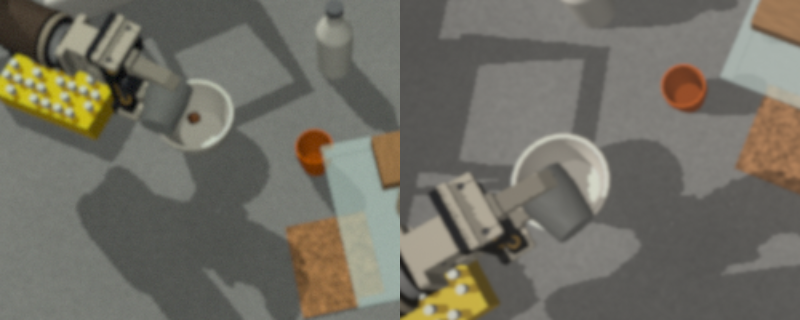

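```bash
python3 -m creep '[[0,0,0,-0.7,0],[0,0,0,-0.7,0],[0,0,0,-0.7,0],[0,0,0,-0.7,0],[0,0,0,-0.7,0],[0,0,0,-0.7,0],[0,0,0,-1,0],[0,0,0,-1,0],[0,0,0,-1,0],[0,0,0,-1,0],[0,0,0,-1,0],[0,0,0,-1,0]]' 30 >/dev/null;python3 st.py; python3 -m creep '[[0,0,0,-1,0],[0,0,0,-1,0],[0,0,0,0,0],[0,0,0,0,0],[0,0,0,0,0],[0,0,0,0,0]]' 30 >/dev/null;python3 st.py;  python3 -c "
from h import *
grab('scene','s5.png');grab('top','t5.png')
a=cv2.imread('pics/s5.png')[60:260,40:290];b=cv2.imread('pics/t5.png')[120:320,30:280]
cv2.imwrite('pics/c5.png',np.hstack([cv2.resize(a,(400,320)),cv2.resize(b,(400,320))]))
"
```

```text
t 25.3 q [-0.96  0.89 -0.49  1.86  1.07  1.96  0.87] p [0.439 0.267 0.2  ] z [ 0.62 -0.77 -0.16] y [-0.57 -0.31 -0.76] w 0.7 F [-0.  -0.2 -2.2] g 30.0
t 26.05 q [-0.96  0.89 -0.5   1.86  1.08  1.97  1.01] p [0.438 0.267 0.199] z [ 0.62 -0.77 -0.16] y [-0.64 -0.38 -0.67] w 0.7 F [ 0.3  0.4 -1.5] g 30.0
```

View pics/c5.png

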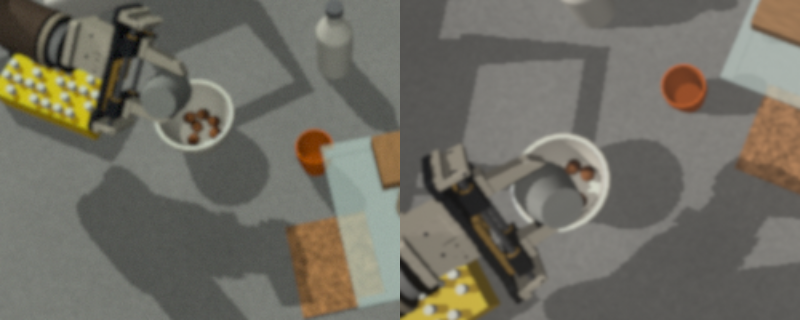

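```bash
for i in 1; do python3 -m creep '[[0,0,0,1,0],[0,0,0,1,0],[0,0,0,1,0],[0,0,0,1,0],[0,0,0,1,0],[0,0,0,1,0],[0,0,0,1,0],[0,0,0,1,0],[0,0,0,1,0],[0,0,0,1,0],[0,0,0,1,0],[0,0,0,1,0]]' 30 >/dev/null; python3 -m creep '[[0,0,0,1,0],[0,0,0,1,0],[0,0,0,1,0],[0,0,0,1,0],[0,0,0,1,0],[0,0,0,1,0],[0,0,0,1,0],[0,0,0,1,0],[0,0,0,1,0],[0,0,0,1,0],[0,0,0,1,0],[0,0,0,1,0]]' 30 >/dev/null; python3 -m creep '[[0,0,0,1,0],[0,0,0,1,0],[0,0,0,1,0],[0,0,0,1,0],[0,0,0,1,0],[0,0,0,1,0],[0,0,0,1,0],[0,0,0,1,0],[0,0,0,1,0],[0,0,0,1,0],[0,0,0,0.4,0],[0,0,0,0,0]]' 30 >/dev/null; done; python3 st.py;  python3 -c "
from h import *
grab('scene','s6.png');grab('top','t6.png')
a=cv2.imread('pics/s6.png')[90:190,80:205];b=cv2.imread('pics/t6.png')[180:280,80:205]
cv2.imwrite('pics/c6.png',np.hstack([cv2.resize(a,(400,320)),cv2.resize(b,(400,320))]))
"; python3 to.py '[[0.475,0.07,0.22],[0.49,0.045,0.138],[0.551,-0.032,0.075],[0.551,-0.032,0.0625]]'
```

```text
t 30.65 q [-1.21  0.83 -0.13  1.88  0.98  1.74 -1.28] p [0.438 0.268 0.199] z [ 0.62 -0.77 -0.16] y [0.78 0.63 0.  ] w 0.7 F [ 0.3 -0.6 -2.1] g 30.0
roll to level y: units 44.98
roll to level y: units -0.02
to [0.475, 0.07, 0.22] 5 rows of [-0.244, -0.48, 0.854] | q [-1.03  0.7  -0.09  2.27  1.15  1.54 -1.43] p [0.477 0.071 0.22 ] tilt 81 az -51 yz -0.00 wrist [0.25 0.36 0.28] self 0.32
to [0.49, 0.045, 0.138] 2 rows of [0.954, -0.053, 0.519] | q [-0.98  0.89 -0.07  2.28  1.23  1.45 -1.61] p [0.493 0.043 0.138] tilt 81 az -51 yz -0.01 wrist [0.26 0.33 0.2 ] self 0.32
to [0.551, -0.032, 0.075] 3 rows of [0.388, -0.011, 0.892] | q [-0.82  1.04  0.02  2.27  1.47  1.37 -1.73] p [ 0.553 -0.032  0.075] tilt 81 az -52 yz -0.01 wrist [0.32 0.26 0.14] self 0.33
to [0.551, -0.032, 0.0625] 1 rows of [0.309, -0.0, 0.05] | q [-0.81  1.07  0.02  2.26  1.47  1.37 -1.75] p [ 0.554 -0.034  0.062] tilt 81 az -52 yz -0.01 wrist [0.33 0.25 0.12] self 0.33
```

View pics/c6.png

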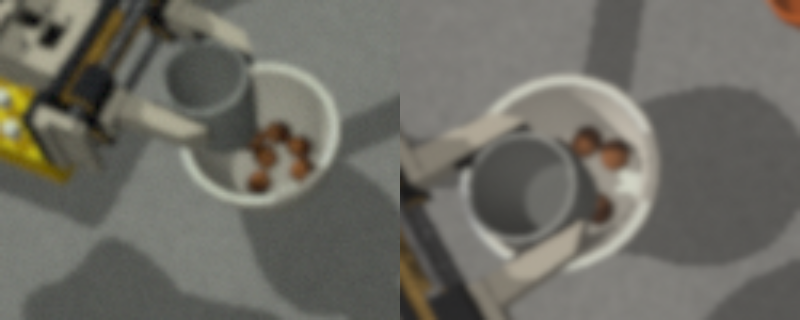

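```bash
python3 -m creep '[[-0.136,-0.267,0.474,0,0],[-0.136,-0.267,0.474,0,0],[-0.136,-0.267,0.474,0,0],[-0.136,-0.267,0.474,0,0],[-0.136,-0.267,0.474,0,0],[-0.136,-0.267,0.474,0,0],[-0.136,-0.267,0.474,0,0],[-0.136,-0.267,0.474,0,0],[-0.136,-0.267,0.474,0,0],[0,0,0,0,0]]' 30 >/dev/null; python3 -m creep '[[0.477,-0.027,0.26,0,0],[0.477,-0.027,0.26,0,0],[0.477,-0.027,0.26,0,0],[0.477,-0.027,0.26,0,0],[0.194,-0.005,0.446,0,0],[0.194,-0.005,0.446,0,0],[0.194,-0.005,0.446,0,0],[0.194,-0.005,0.446,0,0],[0.194,-0.005,0.446,0,0],[0.194,-0.005,0.446,0,0],[0,0,0,0,0]]' 30 >/dev/null;python3 st.py; python3 to.py '[[0.551,-0.032,0.0625]]'
```

```text
t 33.375 q [-0.82  1.04  0.03  2.28  1.48  1.36 -1.76] p [ 0.551 -0.032  0.075] z [ 0.62 -0.77 -0.16] y [0.78 0.63 0.  ] w 0.7 F [ 0.4  0.4 -1. ] g 30.0
roll to level y: units 44.97
roll to level y: units -0.03
to [0.551, -0.032, 0.0625] 1 rows of [0.298, -0.01, 0.042] | q [-0.82  1.07  0.03  2.28  1.49  1.36 -1.77] p [ 0.554 -0.035  0.062] tilt 81 az -51 yz -0.00 wrist [0.32 0.25 0.12] self 0.33
```

Lower it gently, release and check it is free, then back out along the tool axis.

```bash
python3 -m creep '[[0.15,0,0.02,0,0],[0.13,0,0.02,0,0],[0.05,0,0,0,0],[0,0,0,0,0]]' 30;python3 -m creep '[[0,0,0,0,0.75],[0,0,0,0,0.85],[0,0,0,0,1],[0,0,0,0,1],[0,0,0,0,1]]'; python3 -m creep '[[0,0,-0.3,0,1],[0,0,-0.6,0,1],[0,0,-0.6,0,1],[0,0,-0.6,0,1],[-0.5,0,-0.3,0,1],[-0.9,0,-0.1,0,1],[-0.9,0,-0.1,0,1],[-0.9,0,-0.1,0,1],[-0.9,0,-0.1,0,1],[0,0,-0.5,0,1],[0,0,-0.5,0,1],[0,0,0,0,1]]'; python3 - <<'E'
from h import *
for n,u,em in(('top',(281,208),(130,234)),('scene',(246,217),(161,132))):
    d=grab(n,n+'9.png');P=cloud(d)
    for nm,c,h,r in(('cup',ray(d,u,.079)[0],.077,.06),('mortar',ray(d,em,.075)[0],.073,.1)):
        dd=np.hypot(*(P[...,:2]-c[:2]).transpose(2,0,1));q=P[(dd<r)&(abs(P[...,2]-h)<.006)]
        if len(q)<10:print(n,nm,len(q));continue
        x=q[:,:2];s=np.linalg.lstsq(np.c_[2*x,np.ones(len(x))],(x**2).sum(1),rcond=None)[0];print(n,nm,s[:2].round(3),np.sqrt(s[2]+s[:2]@s[:2]).round(3),len(q))
a=cv2.imread('pics/scene9.png')[60:360,60:390];b=cv2.imread('pics/top9.png')[60:360,90:420]
cv2.imwrite('pics/c9.png',np.hstack([cv2.resize(a,(400,364)),cv2.resize(b,(400,364))]))
E
```

```text
clock: 33.88
position: [0.5508, -0.0312, 0.0618]
ee_rot: [0.764, 1.602, -0.647]
force: [-0.5, -0.2, -1.9]
width: 0.701
gripper_force: 30.0
clock: 34.5
position: [0.5508, -0.0315, 0.062]
ee_rot: [0.764, 1.602, -0.648]
force: [-0.1, 0.1, -0.2]
width: 0.997
gripper_force: 0.0
clock: 36.0
position: [0.4717, 0.0662, 0.2479]
ee_rot: [0.763, 1.604, -0.645]
force: [-0.2, 0.1, -0.2]
width: 1.001
gripper_force: 0.0
top cup [ 0.539 -0.019] 0.03 134
top mortar [0.448 0.304] 0.064 654
scene cup [ 0.539 -0.019] 0.03 101
scene mortar [0.45  0.305] 0.063 196
```

View pics/c9.png

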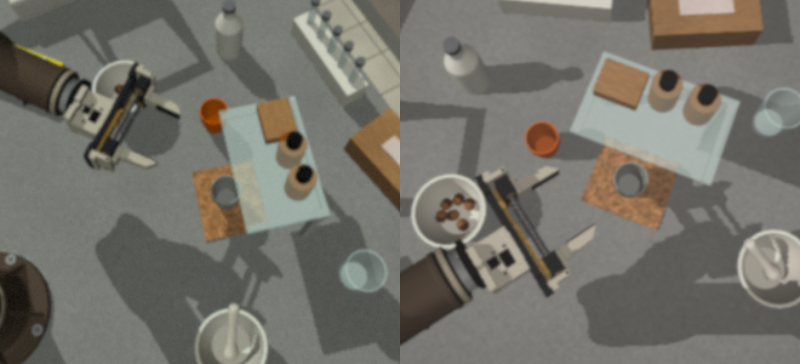

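The empty cup is back at (0.539, -0.019), standing on the mat and clear of the fingers. The mortar hasn't moved and holds the six acorns; the used mortar, bottle and orange cup look undisturbed.

```bash
python3 -c "
from cell import sign_off
print(sign_off())"
```

```text
the job is handed in; nothing more can be done
None
```

The job is handed in at about 36 s of the 58 s allowed: all six acorns are in the empty mortar, the empty cup stands upright at its original spot on the cork mat, and the last pictures show the used mortar, bottle and orange cup still in place.

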